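# Make up the parcel and the letter counter kits

## Robot

A 6-joint arm with a two-finger parallel gripper is mounted at the origin on a cart in front of the work surface, level with it; the furniture and walls round the work are solid. World frame = base frame: x ahead of the robot, y to its left, z up, the work surface at z = 0. Lengths are in m, angles in rad, forces in N, time in s.
With the tool pointing down it reaches from about 0.35 to 0.725 m from the base axis. Payload 6 kg.
Tool frame: the origin (TCP) lies at the very end of the fingers, on their centre line; the grasp point (between the pads) lies 19 mm behind it (grip_point_offset is the distance from the TCP to the grasp point, in m); z points along the fingers, y is the direction in which the jaws open and shut (so a half turn about z gives the same grasp; the last joint's range is limited). The gripper opens to 85 mm and grips with 20 to 120 N. Pads are 22 mm wide; open, the fingers measure 114 mm over their backs; the gripper's body (76 mm by 85 mm) begins 54 mm behind the grasp point. The pads swing forward as they close: fully open they stand 13 mm farther back than shut.
Start: joints at [-0.796, 0.04, 0.085, 0, -1.615, -0.334], TCP at [0.256, -0.543, 0.231] pointing down, gripper open.
Joint ranges: [-2.56, 2.56], [-1.29, 2.01], [-1.08, 1.49], [-3.29, 1.98], [-2.81, -0.18], [-2.99, 2.99]. Speed limits (rad/s): [2.57, 2.57, 3.01, 3.14, 3.14, 3.14].

## Interface

Orientations are given as a unit quaternion [w, x, y, z].
In Python, from station import * gives the robot as it stands.
- The arm moves only by the shell command python3 -m handwheel 'ROWS' [OPENING]. ROWS is JSON, one flat list of numbers, 6 for each row, row after row: the shift along the tool's x, y, z in mm, then the turn, a rotation vector about the tool's x, y, z in rad. A call has 1 to 5 rows; each row is the pose to reach, as a shift and turn from the pose measured when the call began, along the tool's axes at that moment; what a row does not reach only later rows make up. A row lasts 1/8 s, in which the tool goes at most 62.5 mm and 10.7 degrees, less where a joint would pass 70% of its speed; a pose out of reach is approached as far as the arm can. A call with a gripper value outside its range is refused whole. OPENING is the closure in counts, from 0 (fully open) to 255 (shut), set as the call begins (- or left out, the last holds). The fingers move at their own pace and stop on an object; the grip force is fixed at half the most. Time passes only in rows, so rows that repeat a pose let the fingers close. It gives the time, the measured TCP pose, the force and the opening at its end, in the units of the state.
- get_obs(): the state, without advancing time (a new reading comes with each control period).
- grab_frame(name): name is "scene" or "top" or "wrist"; returns the picture (384x512x3 uint8, blue, green, red); there is no depth.
- calibration(name): a dict with "vertical_fov" (degrees; the focal length in pixels is half the picture's height over the tangent of half this angle, whatever the lens; pixels are square), "cx", "cy" (the principal point, pixels), "extrinsics" (4x4, takes a point from camera to world coordinates). Camera axes: x right, y down, z forward; pixel columns grow to the right and rows downward; lengths in m; the calibration is good to about 2 mm. A picture is of the moment at which its call begins: read the wrist's pose just before it. calibration takes no time and is no camera call; for the wrist camera it gives the pose at the moment of the call.
- close_job(): hands the job in, once; it reports no verdict.
The state is a dict: "time": time; "joint_pos": joint angles; "dq": joint speeds; "joint_efforts": joint torques, N m; "position": TCP position; "eef_rot": TCP orientation; "force": force on the tool from outside, world axes, zero at the start; "wrist_torque": the same for the moment, N m; "gripper_width": finger opening in m.
Only numpy, scipy, OpenCV 4.12 (cv2) and the standard library are available. Lean on these libraries where they do the work, as an engineer would, in place of code of your own. Each camera call takes 0.05 s, during which the arm holds its last target.

## Task

Make up the two counter kits on the grey caddies: the large parcel caddy gets the tall roll of packing tape lying flat between its four curved fences, the hand label gun lying in its long open-sided cradle and the glue stick upright in its round cup; the small letter caddy gets the moistener bottle upright in its round cup and the rubber stamp standing, handle up, in its rectangular rest. The flat roll of masking tape and the paste bottle belong to neither kit: leave them where they are. Set every piece right down on the caddy and let go of it.

Things in the scene. Friction and masses are not known exactly. Their poses are not given: they have to be found in the camera images.
- parcel_caddy: Large grey caddy, fixed plate 190 x 234 mm. Origin: centre of its underside; x, y along those sides, z up. Holders at (x, y) mm, floors at z = 6: tape nest (-32, 49), clear diameter 116, four curved fences 16 high at its diagonals, finger gaps between along x and y; gun cradle (0, -74), 156 long in x, 68 wide, ends 14 high, sides open over the middle 100; cup (62, 80), bore 50, rim 20 above floor.
- letter_caddy: Small grey caddy, fixed plate 112 x 162 mm. Origin: centre of its underside; x, y along those sides, z up. Holders at (x, y) mm, floors at z = 6 mm: cup (0, 42), bore 50, rim 20 above its floor; stamp rest (0, -40), inside 80 long in x and 45 wide in y, walls 12 high. The caddies are turned by up to 0.35 rad and may have changed places.
- tape_roll_mid (a point): Tall cream roll of packing tape lying flat, 98 mm outside, core about 58 mm, wall about 20 mm thick, 48 mm high, 0.14 kg. The point is on its axis, half-way up (24 mm above its underside); z along the axis. Too wide to grasp whole: take it across the wall, one finger in the core, about 39 mm from the axis.
- label_gun_mid (a point): Orange hand label gun, black nose, lying flat, 137 mm long in its own y, 50 mm wide in x, body 28 mm high, 0.19 kg. The point is at the middle of its length and width, 14 mm above its underside; z up. Full width from -46 to +69 mm in y: grasp it across the 50 mm near y = +5 mm. It goes along the cradle (caddy x), either way round.
- moistener_mid (a point): Green round envelope-moistener bottle with a white cap, standing, 33 mm diameter, 95 mm high (28 mm diameter cap above 78 mm), 0.05 kg. The point is on its axis, half-way up (47.5 mm above its underside); z up.
- glue_stick_mid (a point): Glue stick standing, white barrel with a purple cap above 60 mm, 26 mm diameter, 96 mm high, 0.035 kg. The point is on its axis, half-way up (48 mm above its underside); z up.
- stamp_knob (a point): Rubber stamp standing on its wooden block, 62 mm long in its own y, 27 mm wide in x, 17 mm high; round wooden knob of 26 mm diameter from 35 to 75 mm above its underside, grasped from any side; 0.045 kg. The point is the centre of the knob, 55 mm above the underside; z up. The block goes along the rest (caddy x), either way round.
- masking_tape_mid (a point): Bystander: flat tan roll of masking tape, 100 mm diameter, only 24 mm high. The point is its centre, half-way up. Leave it.
- glue_bottle_mid (a point): Bystander: blue paste bottle with a pointed cap, 43 mm diameter, 128 mm high, standing. The point is on its axis, half-way up. Leave it. Above and behind it, right of the middle, juts the open top drawer of a cabinet, front at x = 0.65 m, top 215 mm high: carry things over it or well in front of it.

How it is judged:
At the end, for the whole second after the job is handed in: Roll, gun and stick in their holders on the parcel caddy, moistener and stamp in theirs on the letter caddy: within 12 mm of the centre in x and y (gun, stamp 13, stick 15), on the floor within 5 mm, level within 0.12 rad, gun and stamp along their holders within 0.35 rad (x of tape_roll_mid in the frame of parcel_caddy between -0.044 and -0.02 m and y of tape_roll_mid in the frame of parcel_caddy between 0.037 and 0.061 m and z of tape_roll_mid in the frame of parcel_caddy between 0.024 and 0.035 m and angle between each of tape_roll_mid, label_gun_mid, glue_stick_mid, moistener_mid, stamp_knob's own z axis and vertical below 0.12 rad and x of label_gun_mid in the frame of parcel_caddy between -0.013 and 0.013 m and y of label_gun_mid in the frame of parcel_caddy between -0.087 and -0.061 m and z of label_gun_mid in the frame of parcel_caddy between 0.014 and 0.025 m and x of glue_stick_mid in the frame of parcel_caddy between 0.047 and 0.077 m and y of glue_stick_mid in the frame of parcel_caddy between 0.065 and 0.095 m and z of glue_stick_mid in the frame of parcel_caddy between 0.048 and 0.059 m and x of moistener_mid in the frame of letter_caddy between -0.012 and 0.012 m and y of moistener_mid in the frame of letter_caddy between 0.03 and 0.054 m and z of moistener_mid in the frame of letter_caddy between 0.0475 and 0.0585 m and x of stamp_knob in the frame of letter_caddy between -0.013 and 0.013 m and y of stamp_knob in the frame of letter_caddy between -0.053 and -0.027 m and z of stamp_knob in the frame of letter_caddy between 0.055 and 0.066 m and angle between the y axis of label_gun_mid and the x axis of parcel_caddy, either way round below 0.35 rad and angle between the y axis of stamp_knob and the x axis of letter_caddy, either way round below 0.35 rad); the robot touches nothing.
It fails at once if the masking tape or the paste bottle is moved by more than 40 mm (distance of any of masking_tape_mid, glue_bottle_mid from where it was at the start of the episode above 0.04 m).
It also fails if it takes over 134 s, if anything falls off the work surface, if the arm or the gripper's body presses on something with over 40 N, if the wrist force passes 120 N, or if a joint passes its speed limit or range.

## Working session

There is one attempt and no reset: what is moved stays moved. The work goes in short steps, Python scripts to look and compute and a shell command to move; the robot and the scene stay as the last step left them, time stands still between calls to the robot, and variables do not carry over. Pictures are saved under pics/ and viewed, and the job is handed in when it is done.

```bash
mkdir -p pics; ls
python3 - <<'E'
from station import *
import cv2
print(get_obs())
for n in ("scene","top","wrist"):
    c=calibration(n); print(n,c)
    cv2.imwrite(f"pics/{n}0.png",grab_frame(n))
E
```

```text
pics
{'time': 0.0, 'joint_pos': array([-7.96341368e-01,  4.08140611e-02,  8.38242825e-02, -4.79322022e-04,
       -1.61548530e+00, -3.33745884e-01]), 'dq': array([ 3.05206508e-04,  1.39998016e-05, -2.53716583e-04, -5.65046479e-04,
       -2.70980276e-03, -1.44748906e-03]), 'joint_efforts': array([-6.43577314e-04, -3.68200743e+01,  3.47425890e+01,  6.93255812e+00,
       -5.45291696e-03,  9.62916658e-06]), 'position': array([ 0.25591874, -0.54232919,  0.23028193]), 'eef_rot': array([-2.38054968e-04, -2.18585770e-01,  9.75817349e-01,  8.39765198e-04]), 'force': array([-0.13944131,  0.04319022, -0.62365564]), 'wrist_torque': array([-0.02340031,  0.03291732,  0.04351428]), 'gripper_width': 0.08533539736790699}
scene {'vertical_fov': 42.861691475730005, 'cx': 254.91941788527117, 'cy': 188.30487204056476, 'extrinsics': array([[-0.85095987, -0.35316213,  0.38877219,  0.04703031],
       [-0.52508302,  0.55446689, -0.64564255,  0.78565788],
       [ 0.01245519, -0.75355357, -0.6572685 ,  0.92820818],
       [ 0.        ,  0.        ,  0.        ,  1.        ]])}
top {'vertical_fov': 43.181819217524755, 'cx': 260.152265251491, 'cy': 191.75289517408294, 'extrinsics': array([[ 0.00550116, -0.98057793,  0.1960527 ,  0.31585333],
       [-0.99976276, -0.0012612 ,  0.02174493, -0.050604  ],
       [-0.02107534, -0.19612581, -0.98035223,  1.24432793],
       [ 0.        ,  0.        ,  0.        ,  1.        ]])}
wrist {'vertical_fov': 59.39445194443846, 'cx': 254.59617068086212, 'cy': 191.47962315734566, 'extrinsics': array([[-0.42642772,  0.86834867,  0.25323899,  0.19187428],
       [ 0.90451857,  0.4086435 ,  0.12188784, -0.57207272],
       [ 0.00235668,  0.28103572, -0.95969442,  0.37269378],
       [ 0.        ,  0.        ,  0.        ,  1.        ]])}
```

View pics/top0.png

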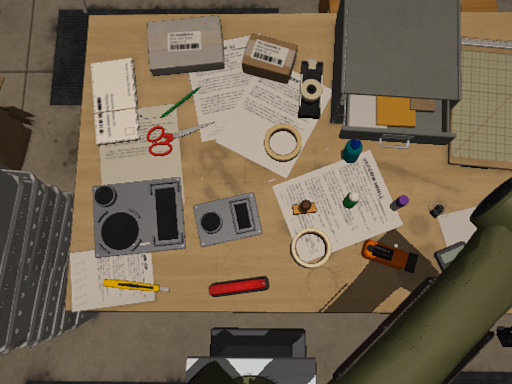

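View pics/scene0.png

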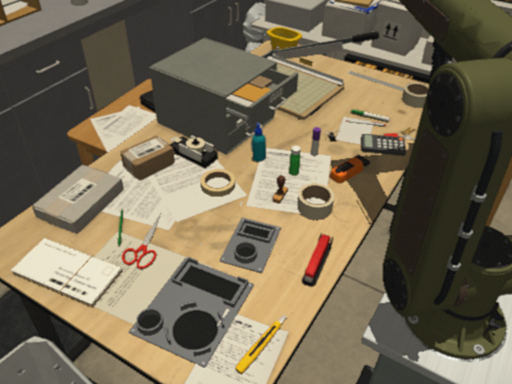

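View pics/wrist0.png

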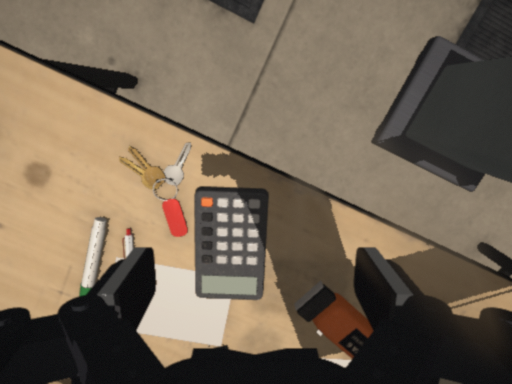

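```bash
cat > h.py <<'E'
from station import *
import numpy as np, cv2
from scipy.spatial.transform import Rotation as R
def K(c,shape=(384,512)):
    f=shape[0]/2/np.tan(np.radians(c["vertical_fov"])/2); return f,c["cx"],c["cy"]
def ray(c,px,z):
    px=np.atleast_2d(px).astype(float); f,cx,cy=K(c); E=c["extrinsics"]
    d=np.c_[(px[:,0]-cx)/f,(px[:,1]-cy)/f,np.ones(len(px))]@E[:3,:3].T
    o=E[:3,3]; return o+d*((z-o[2])/d[:,2])[:,None]
def proj(c,P):
    P=np.atleast_2d(P); f,cx,cy=K(c); E=c["extrinsics"]
    q=(P-E[:3,3])@E[:3,:3]; return np.c_[f*q[:,0]/q[:,2]+cx,f*q[:,1]/q[:,2]+cy]
def tri(c1,p1,c2,p2):
    A=[];b=[]
    for c,p in((c1,p1),(c2,p2)):
        f,cx,cy=K(c);E=c["extrinsics"];d=E[:3,:3]@np.array([(p[0]-cx)/f,(p[1]-cy)/f,1]);d/=np.linalg.norm(d)
        M=np.eye(3)-np.outer(d,d);A.append(M);b.append(M@E[:3,3])
    return np.linalg.solve(A[0]+A[1],b[0]+b[1])
def quat(o):
    w,x,y,z=o["eef_rot"];return R.from_quat([x,y,z,w])
def delta(P,yaw,o=None):
    """tool-down target TCP P(world), yaw = world angle of tool y axis (jaw), mod pi. prints shift mm and turn"""
    o=o or get_obs();r=quat(o);best=None
    for k in(-1,0,1):
        a=yaw+k*np.pi; y=np.array([np.cos(a),np.sin(a),0]);z=np.array([0,0,-1.]);x=np.cross(y,z)
        t=R.from_matrix(np.c_[x,y,z]); rv=(r.inv()*t).as_rotvec()
        if best is None or np.linalg.norm(rv)<np.linalg.norm(best):best=rv
    s=r.inv().apply(np.array(P)-o["position"])*1000
    print("shift",s.round(1),"turn",best.round(3)); return s,best
E
python3 - <<'E'
import cv2
a=cv2.imread("pics/top0.png")
cv2.imwrite("pics/topL.png",cv2.resize(a[165:270,80:275],None,fx=4,fy=4,interpolation=cv2.INTER_CUBIC))
cv2.imwrite("pics/topR.png",cv2.resize(a[120:290,255:450],None,fx=3.5,fy=3.5,interpolation=cv2.INTER_CUBIC))
E
```

```text
(no output)
```

View pics/topL.png

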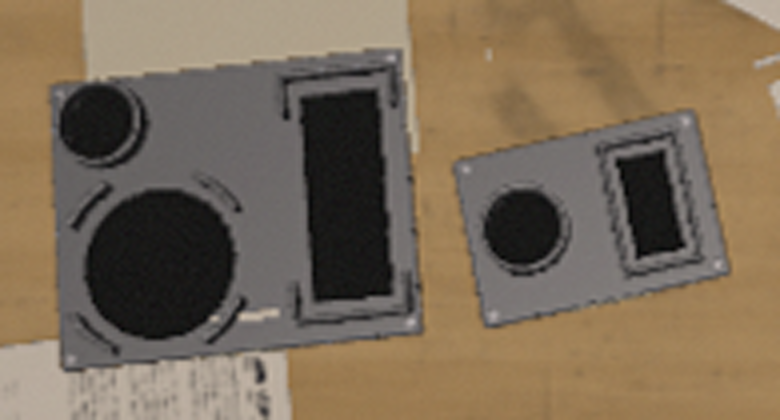

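View pics/topR.png

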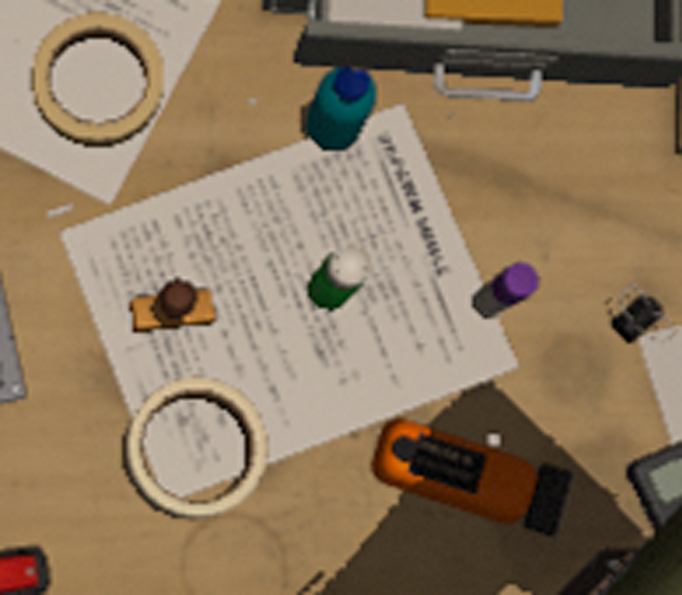

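```bash
cat > cad.py <<'E'
from h import *
def fit(c,pix,loc,z):
    W=ray(c,pix,z)[:,:2]; L=np.array(loc)
    a=(W-W.mean(0))@np.array([1,-1j]).conj() if 0 else None
    w=W[:,0]+1j*W[:,1]; l=L[:,0]+1j*L[:,1]
    s=np.vdot(l-l.mean(),w-w.mean()); th=np.angle(s); sc=abs(s)/np.vdot(l-l.mean(),l-l.mean()).real
    t=w.mean()-np.exp(1j*th)*l.mean()
    res=abs(np.exp(1j*th)*l+t-w)*1000
    return t.real,t.imag,th,sc,res.round(1)
E
python3 - <<'E'
from cad import *
c=calibration("top")
f=lambda a:(np.array(a)+.5)/4-.5+[80,165]
for n,p,(sx,sy) in(("parcel",[(52,85),(402,50),(422,332),(63,370)],(.19,.234)),("letter",[(456,160),(693,110),(730,270),(487,326)],(.112,.162))):
    loc=[(sx/2,sy/2),(sx/2,-sy/2),(-sx/2,-sy/2),(-sx/2,sy/2)]
    print(n,fit(c,f(p),loc,.006))
g=lambda a:(np.array(a)+.5)/3.5-.5+[255,120]
s=calibration("scene")
print("stamp knob top z.075",ray(c,g((177,295)),.065))
print("moist cap top",ray(c,g((347,265)),.095),"base",ray(c,g((333,297)),.016))
print("glue cap top",ray(c,g((519,279)),.096))
print("roll top",ray(c,g((194,441)),.048), "bot")
print("gun body ends",ray(c,g((375,452)),.014),ray(c,g((566,500)),.014))
print("masking",ray(c,g((98,78)),.024))
print("pastecap",ray(c,g((352,80)),.120))
E
```

```text
parcel (np.float64(0.4979085677996904), np.float64(0.29237052172961947), np.float64(0.10717402513155849), np.float64(0.9844542657651512), array([1.7, 2.8, 2.5, 2.5]))
letter (np.float64(0.4928704387960754), np.float64(0.060683040579412095), np.float64(0.2220847020847043), np.float64(0.9743164895331908), array([2.6, 3.4, 2.7, 1.8]))
stamp knob top z.075 [[ 0.52126739 -0.1355926   0.065     ]]
moist cap top [[ 0.53715545 -0.25020293  0.095     ]] base [[ 0.52852711 -0.25295938  0.016     ]]
glue cap top [[ 0.52739024 -0.36679257  0.096     ]]
roll top [[ 0.42032117 -0.14740392  0.048     ]] bot
gun body ends [[ 0.41587654 -0.27991178  0.014     ]] [[ 0.38227224 -0.41438024  0.014     ]]
masking [[ 0.69293781 -0.08167307  0.024     ]]
pastecap [[ 0.66166783 -0.25344535  0.12      ]]
```

Run:
```python
from h import *
delta((.45,-.29,.33),-.245)
```

```text
shift [-283.2  145.6  -99.3] turn [ 0.001  0.    -0.885]
```

```bash
python3 -m handwheel '[-50,26,-18,0,0,-0.17, -100,52,-36,0,0,-0.35, -150,78,-54,0,0,-0.53, -200,104,-72,0,0,-0.71, -250,129,-88,0,0,-0.885]'
python3 - <<'E'
from h import *
delta((.45,-.29,.33),-.245)
E
```

```text
time: 0.78
position: [0.4279, -0.3175, 0.3193]
eef_rot: [0.0, -0.618, 0.786, 0.001]
force: [0.7, 0.0, 0.3]
gripper_width: 0.0853
shift [-32.  -15.  -10.7] turn [0.001 0.001 0.006]
```

```bash
python3 -m handwheel '[-32,-15,-10,0,0,0, -32,-15,-10,0,0,0]'
python3 - <<'E'
from h import *
c=calibration("wrist"); cv2.imwrite("pics/w1.png",grab_frame("wrist"))
cv2.imwrite("pics/w1b.png",cv2.resize(cv2.imread("pics/w1.png"),(768,576)))
import pickle; pickle.dump(c,open("c_w1.pkl","wb"))
print(c["extrinsics"].round(3))
cv2.imwrite("pics/top1.png",grab_frame("top"))
E
```

```text
time: 1.02
position: [0.4515, -0.2881, 0.3297]
eef_rot: [0.001, -0.619, 0.785, 0.0]
force: [1.3, -0.2, 0.7]
gripper_width: 0.0853
[[-0.972  0.224  0.067  0.435]
 [ 0.234  0.933  0.275 -0.357]
 [-0.001  0.283 -0.959  0.472]
 [ 0.     0.     0.     1.   ]]
```

View pics/w1b.png

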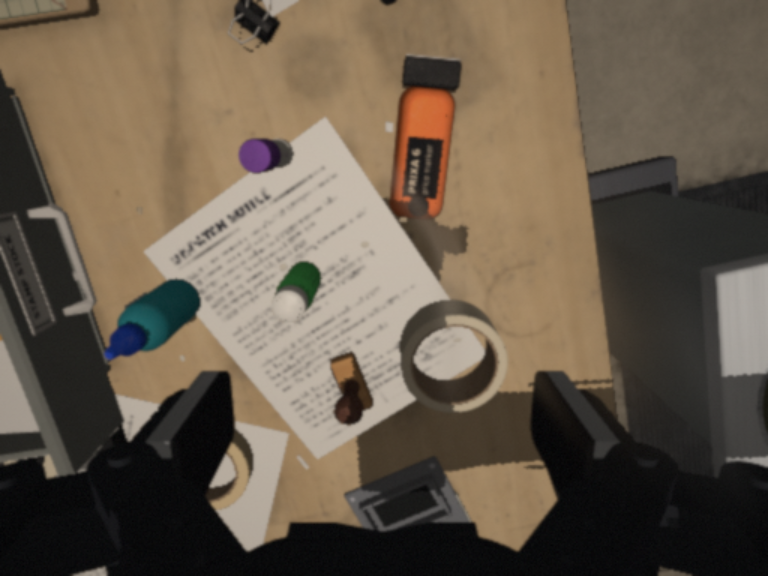

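Run:
```python
from h import *
import pickle
c=pickle.load(open("c_w1.pkl","rb")); im=cv2.imread("pics/w1.png"); h=cv2.cvtColor(im,cv2.COLOR_BGR2HSV)
o=lambda p:(np.array(p)+.5)/1.5-.5
m=((h[...,0]<14)&(h[...,1]>190)&(h[...,2]>150)).astype(np.uint8)
m[:30]=0;m[150:]=0; 
cs,_=cv2.findContours(m,0,2);k=np.vstack([a for a in cs if cv2.contourArea(a)>30]);r=cv2.minAreaRect(k);print("gun orange",r)
b=ray(c,cv2.boxPoints(r),.02);print(b.round(4))
print("lens",np.linalg.norm(np.diff(b[:,:2],axis=0),axis=1))
print("nose far corners",ray(c,o([(405,54),(461,60)]),.014).round(4))
m=((h[...,0]>125)&(h[...,0]<150)&(h[...,1]>100)).astype(np.uint8)
ys,xs=np.where(m);print("purple",xs.min(),xs.max(),ys.min(),ys.max())
for n,p,z in(("glue top",(257,155),.096),("moist top",(288,306),.095),("knob top",(348,410),.072),("paste tip",(111,354),.128),("roll",(459,363),.048)):print(n,ray(c,o(p),z).round(4))
# triangulate with top
t=calibration("top");g=lambda a:(np.array(a)+.5)/3.5-.5+[255,120]
for n,p,q in(("glue",(257,155),(521,277)),("moist",(288,306),(349,263)),("knob",(348,408),(178,294)),("roll",(459,363),(194,441))):print("tri",n,tri(c,o(p),t,g(q)).round(4))
P=lambda u:print(u)
cv2.imwrite("pics/w1c.png",cv2.resize(im[90:285,150:350],None,fx=4,fy=3.05 if 0 else 4,interpolation=cv2.INTER_CUBIC)[:600] if 0 else cv2.resize(im[160:290,170:350],None,fx=4,fy=4,interpolation=cv2.INTER_CUBIC))
cv2.imwrite("pics/w1d.png",cv2.resize(im[30:180,150:330],None,fx=4,fy=4,interpolation=cv2.INTER_CUBIC))
```

```text
Traceback (most recent call last):
ValueError: need at least one array to concatenate
```

Run:
```python
from h import *
import pickle
c=pickle.load(open("c_w1.pkl","rb")); im=cv2.imread("pics/w1.png"); h=cv2.cvtColor(im,cv2.COLOR_BGR2HSV)
o=lambda p:(np.array(p)+.5)/1.5-.5
print(h[70,285],h[110,272])
m=((h[...,0]<14)&(h[...,1]>170)&(h[...,2]>110)).astype(np.uint8)
m[:30]=0;m[150:]=0;m[:,:200]=0
cs,_=cv2.findContours(m,0,2);k=np.vstack([a for a in cs if cv2.contourArea(a)>30]);r=cv2.minAreaRect(k);print("gun orange",r)
b=ray(c,cv2.boxPoints(r),.02);print(b.round(4))
print("lens",np.linalg.norm(np.diff(b[:,:2],axis=0),axis=1))
print("nose far corners",ray(c,o([(405,54),(461,60)]),.014).round(4))
for n,p,z in(("glue top",(257,155),.096),("moist top",(288,306),.095),("knob top",(348,410),.072),("paste tip",(111,354),.128),("roll",(459,363),.048)):print(n,ray(c,o(p),z).round(4))
t=calibration("top");g=lambda a:(np.array(a)+.5)/3.5-.5+[255,120]
for n,p,q in(("glue",(257,155),(521,277)),("moist",(288,306),(349,263)),("knob",(348,408),(178,294)),("roll",(459,363),(194,441))):print("tri",n,tri(c,o(p),t,g(q)).round(4))
cv2.imwrite("pics/w1c.png",cv2.resize(im[160:290,170:350],None,fx=4,fy=4,interpolation=cv2.INTER_CUBIC))
cv2.imwrite("pics/w1d.png",cv2.resize(im[30:180,150:330],None,fx=4,fy=4,interpolation=cv2.INTER_CUBIC))
```

```text
[ 11 187 206] [ 7 62 37]
gun orange ((281.5307922363281, 99.75384521484375), (33.737449645996094, 81.98694610595703), 7.125016689300537)
[[ 0.4424 -0.2977  0.02  ]
 [ 0.4067 -0.3935  0.02  ]
 [ 0.3669 -0.3789  0.02  ]
 [ 0.4    -0.2818  0.02  ]]
lens [0.10220405 0.04239347 0.10258423]
nose far corners [[ 0.4009 -0.418   0.014 ]
 [ 0.3565 -0.4026  0.014 ]]
glue top [[ 0.5255 -0.3668  0.096 ]]
moist top [[ 0.5367 -0.2512  0.095 ]]
knob top [[ 0.5187 -0.1388  0.072 ]]
paste tip [[ 0.6656 -0.2551  0.128 ]]
roll [[ 0.4128 -0.1488  0.048 ]]
tri glue [ 0.5266 -0.3671  0.0983]
tri moist [ 0.5376 -0.2514  0.0952]
tri knob [ 0.5211 -0.1363  0.0639]
tri roll [ 0.4165 -0.1482  0.0489]
```

View pics/w1c.png

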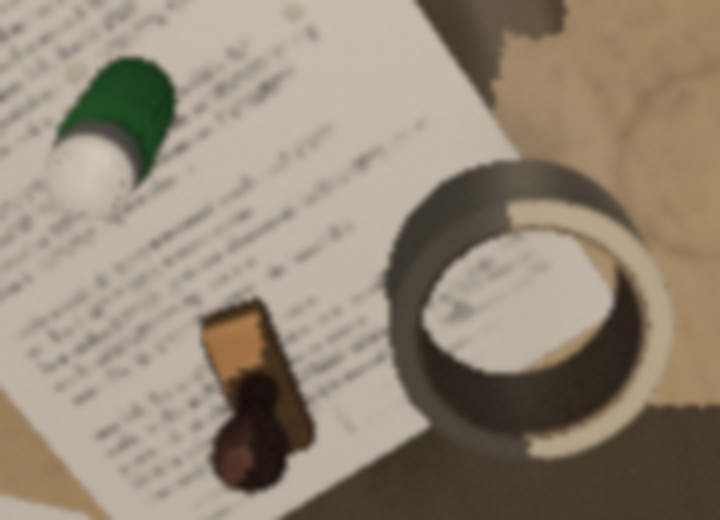

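View pics/w1d.png

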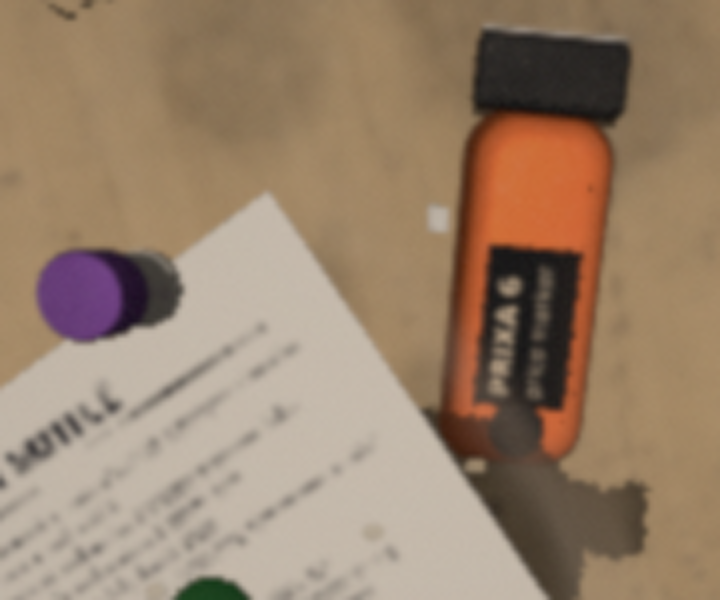

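Run:
```python
from h import *
import pickle
c=pickle.load(open("c_w1.pkl","rb"))
d=lambda p:(np.array(p)+.5)/4-.5+[150,30]
C=lambda p:(np.array(p)+.5)/4-.5+[170,160]
L=ray(c,d([(470,150),(443,410)]),.016);Rr=ray(c,d([(612,150),(580,420)]),.016)
print("edges",L.round(4),Rr.round(4),"w",np.linalg.norm(L-Rr,axis=1))
E=ray(c,d([(555,30),(512,464)]),.018);print("ends",E.round(4),np.linalg.norm(E[0]-E[1]))
for a,b in((L[0],L[1]),(Rr[0],Rr[1]),(E[0],E[1])):v=b-a;print("axis ang",np.arctan2(v[1],v[0]))
print("knob",ray(c,C((250,455)),.055),"roll",ray(c,C((531,330)),.048))
B=ray(c,C([(262,302),(312,440)]),.017);v=B[1]-B[0];print("stamp ang",np.arctan2(v[1],v[0]),np.linalg.norm(v))
B=ray(c,C([(205,320),(262,302)]),.017);v=B[1]-B[0];print("stamp short",np.arctan2(v[1],v[0]),np.linalg.norm(v))
print("stamp base L end",B.mean(0))
t=calibration("top");g=lambda a:(np.array(a)+.5)/3.5-.5+[255,120]
B=ray(t,g([(135,330),(213,322),(132,303)]),.01);print("stamp top view",B, np.arctan2(*(B[1]-B[0])[[1,0]]))
```

```text
edges [[ 0.4125 -0.3829  0.016 ]
 [ 0.4396 -0.3051  0.016 ]] [[ 0.3686 -0.3723  0.016 ]
 [ 0.3956 -0.2911  0.016 ]] w [0.04519317 0.04619246]
ends [[ 0.3792 -0.4107  0.018 ]
 [ 0.4211 -0.2822  0.018 ]] 0.13507657494868366
axis ang 1.2354638610164301
axis ang 1.2495406770776316
axis ang 1.2557160658877549
knob [[ 0.52199213 -0.12913533  0.055     ]] roll [[ 0.41748996 -0.14946439  0.048     ]]
stamp ang 1.6429293384822286 0.059326266706827877
stamp short -3.0490201972475717 0.022264342185064498
stamp base L end [ 0.52089097 -0.1672374   0.017     ]
stamp top view [[ 0.5047333  -0.1084649   0.01      ]
 [ 0.51079494 -0.16566638  0.01      ]
 [ 0.52481157 -0.10641715  0.01      ]] -1.4652203519128604
```

Run:
```python
from h import *
delta((.4018,-.3418,.10),-.323)
```

```text
shift [ 62.2  34.3 228.9] turn [0.001 0.001 0.085]
```

```bash
python3 -m handwheel '[16,9,57,0,0,0.03, 31,17,114,0,0,0.06, 47,26,171,0,0,0.08, 62,34,229,0,0,0.08, 62,34,229,0,0,0.08]' 50
python3 - <<'E'
from h import *
cv2.imwrite("pics/w2.png",grab_frame("wrist"))
print(get_obs()["gripper_width"])
delta((.4018,-.3418,.002),-.323)
E
```

```text
time: 1.75
position: [0.3979, -0.3414, 0.0945]
eef_rot: [-0.002, -0.585, 0.811, 0.005]
force: [-0.4, -0.3, 0.6]
gripper_width: 0.0687
0.06877294196782648
shift [-0.9 -1.7 96.9] turn [0.005 0.001 0.002]
```

View pics/w2.png

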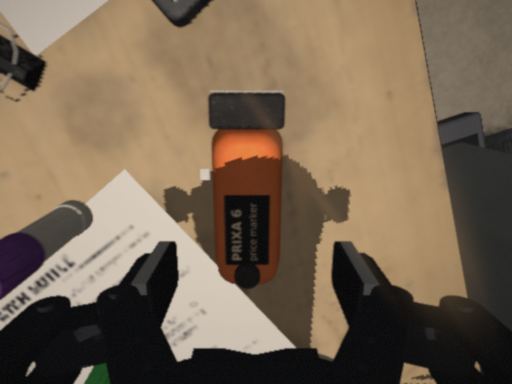

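```bash
python3 -m handwheel '[-1,-1,40,0,0,0, -1,-2,80,0,0,0, -1,-2,97,0,0,0, -1,-2,97,0,0,0]'
```

```text
time: 2.3
position: [0.4027, -0.3422, 0.0031]
eef_rot: [-0.001, -0.585, 0.811, 0.002]
force: [0.4, -0.1, 0.8]
gripper_width: 0.0685
```

```bash
python3 -m handwheel '[0,0,0,0,0,0, 0,0,0,0,0,0, 0,0,0,0,0,0, 0,0,0,0,0,0]' 255
```

```text
time: 2.8
position: [0.4042, -0.3433, 0.0065]
eef_rot: [-0.001, -0.586, 0.811, -0.0]
force: [-0.8, 0.9, 6.7]
gripper_width: 0.0444
```

```bash
python3 -m handwheel '[0,0,-20,0,0,0, 0,0,-60,0,0,0, 0,0,-120,0,0,0, 0,0,-120,0,0,0]'
python3 - <<'E'
from h import *
cv2.imwrite("pics/w3.png",grab_frame("wrist"))
E
```

```text
time: 3.3
position: [0.4071, -0.3449, 0.1342]
eef_rot: [0.002, -0.586, 0.811, -0.006]
force: [0.8, 0.2, -2.9]
gripper_width: 0.0442
```

View pics/w3.png

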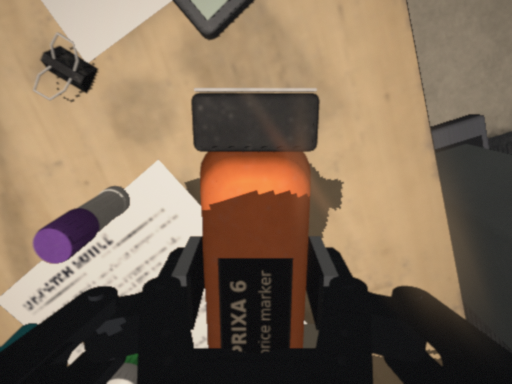

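Run:
```python
from h import *
c=calibration("wrist");o=get_obs();p=ray(c,[(255,91)],o["position"][2]-.0065+.02);print(p,p-o["position"],np.linalg.norm((p-o["position"])[0,:2]))
delta((.51,.2193,.24),-1.464)
```

```text
[[ 0.38336819 -0.41096483  0.14397963]] [[-0.02257292 -0.06721444  0.0135    ]] 0.07090357778144299
shift [-567.    77.3 -111.3] turn [-0.007  0.002  1.144]
```

```bash
python3 -m handwheel '[-50,8,-28,0,0,0.12, -108,16,-45,0,0,0.24, -166,23,-62,0,0,0.36, -224,31,-79,0,0,0.48, -282,39,-96,0,0,0.6]'
python3 - <<'E'
from h import *
delta((.51,.2193,.24),-1.464)
E
```

```text
time: 3.98
position: [0.4566, -0.0614, 0.2256]
eef_rot: [0.002, -0.318, 0.948, -0.003]
force: [1.0, 0.9, -0.8]
gripper_width: 0.0446
shift [-211.9  191.6  -15.2] turn [-0.006  0.004  0.54 ]
```

```bash
python3 -m handwheel '[-43,39,-4,0,0,0.12, -86,78,-7,0,0,0.24, -129,117,-10,0,0,0.36, -172,155,-13,0,0,0.48, -212,192,-15,0,0,0.54]'; python3 -m handwheel '[0,0,0,0,0,0, 0,0,0,0,0,0]';python3 - <<'E'
from h import *
import pickle
c=calibration("wrist"); cv2.imwrite("pics/w4.png",grab_frame("wrist"))
pickle.dump(c,open("c_w4.pkl","wb"))
cv2.imwrite("pics/w4b.png",cv2.resize(cv2.imread("pics/w4.png"),(768,576)))
cv2.imwrite("pics/top4.png",grab_frame("top"))
delta((.51,.2193,.24),-1.464)
E
```

```text
time: 4.6
position: [0.5095, 0.2217, 0.239]
eef_rot: [0.002, -0.053, 0.999, -0.002]
force: [1.4, -0.6, -1.2]
gripper_width: 0.0442
time: 4.85
position: [0.5092, 0.2217, 0.238]
eef_rot: [0.001, -0.053, 0.999, -0.003]
force: [0.9, -0.3, -1.4]
gripper_width: 0.0444
shift [-0.4 -1.6 -1. ] turn [-0.005  0.004 -0.002]
```

View pics/w4b.png

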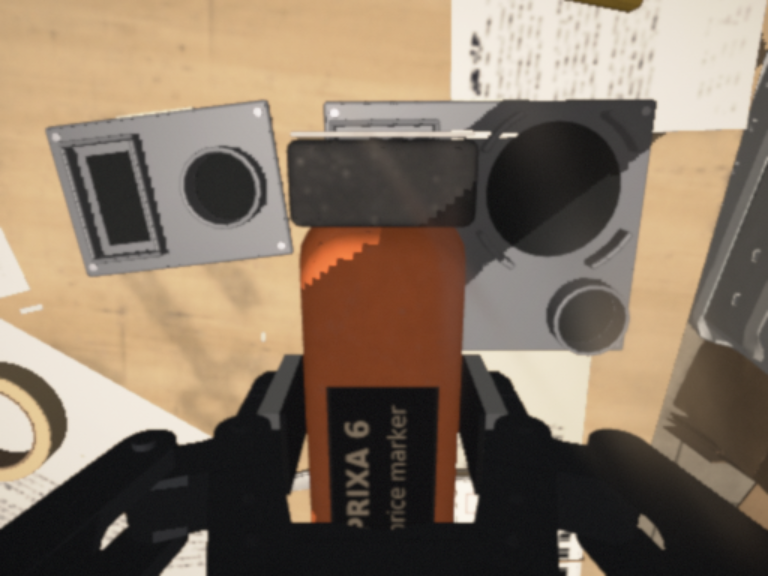

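Run:
```python
from cad import *
import pickle
c=pickle.load(open("c_w4.pkl","rb")); o=lambda p:(np.array(p)+.5)/1.5-.5
sx,sy=.095,.117
print(fit(c,o([(324,101),(654,101),(622,349)]),[(-sx,-sy),(-sx,sy),(sx,sy)],.006))
sx,sy=.056,.081
print(fit(c,o([(267,101),(47,128),(90,275),(291,252)]),[(-sx,sy),(-sx,-sy),(sx,-sy),(sx,sy)],.006))
print(ray(c,o([(554,188)]),.006),ray(c,o([(592,315)]),.024))
```

```text
(np.float64(0.4991612618926651), np.float64(0.2954971571747995), np.float64(0.11155319676697235), np.float64(0.9845692700630585), array([2.4, 2.7, 2. ]))
(np.float64(0.492101652248076), np.float64(0.06600197690889781), np.float64(0.2197819823756275), np.float64(0.9705986656519453), array([2.5, 2.7, 3. , 3.4]))
[[0.45960166 0.34228445 0.006     ]] [[0.54743874 0.38313056 0.024     ]]
```

```bash
python3 -m handwheel '[-1,0,55,-0.005,0.004,0, -1,0,110,-0.005,0.004,0, -1,0,160,-0.005,0.004,0, -1,0,185,-0.005,0.004,0]';  python3 - <<'E'
from h import *
import pickle
c=calibration("wrist"); cv2.imwrite("pics/w5.png",grab_frame("wrist"))
delta((.51,.2213,.0135),-1.462)
E
```

```text
time: 5.45
position: [0.51, 0.218, 0.0509]
eef_rot: [-0.002, -0.051, 0.999, -0.001]
force: [0.4, 0.3, -1.5]
gripper_width: 0.0442
shift [-1.7  3.8 34.7] turn [-0.002 -0.007 -0.006]
```

View pics/w5.png

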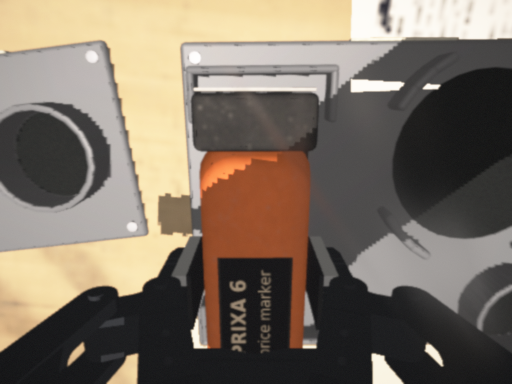

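```bash
python3 -m handwheel '[-1,3.8,12,0,-0.007,-0.006, -1.5,3.8,24,0,-0.007,-0.006, -1.5,3.8,34,0,-0.007,-0.006, -1.5,3.8,35,0,-0.007,-0.006, -1.5,3.8,35,0,-0.007,-0.006]'
```

```text
time: 6.12
position: [0.51, 0.2215, 0.0137]
eef_rot: [0.0, -0.054, 0.999, -0.001]
force: [0.5, -1.5, -2.5]
gripper_width: 0.0443
```

```bash
python3 -m handwheel '[0,0,1.5,0,0,0, 0,0,3,0,0,0]'; python3 -m handwheel '[0,0,0,0,0,0, 0,0,0,0,0,0]' 60
```

```text
time: 6.38
position: [0.5104, 0.2217, 0.0125]
eef_rot: [0.001, -0.055, 0.999, -0.001]
force: [-7.1, -1.8, 12.1]
gripper_width: 0.0441
time: 6.62
position: [0.5108, 0.222, 0.013]
eef_rot: [0.002, -0.055, 0.999, -0.001]
force: [0.6, -0.1, 0.0]
gripper_width: 0.0654
```

Contact was felt and the jaws are open; lift and look.

```bash
python3 -m handwheel '[0,0,-30,0,0,0, 0,0,-80,0,0,0, 0,0,-140,0,0,0, 0,0,-200,0,0,0, 0,0,-215,0,0,0]'
python3 - <<'E'
from h import *
import pickle
c=calibration("wrist"); cv2.imwrite("pics/w6.png",grab_frame("wrist"))
pickle.dump(c,open("c_w6.pkl","wb"))
cv2.imwrite("pics/w6b.png",cv2.resize(cv2.imread("pics/w6.png"),(768,576)))
E
```

```text
time: 7.25
position: [0.5116, 0.2227, 0.2335]
eef_rot: [0.005, -0.055, 0.998, 0.001]
force: [-0.5, 1.5, -0.0]
gripper_width: 0.0657
```

View pics/w6b.png

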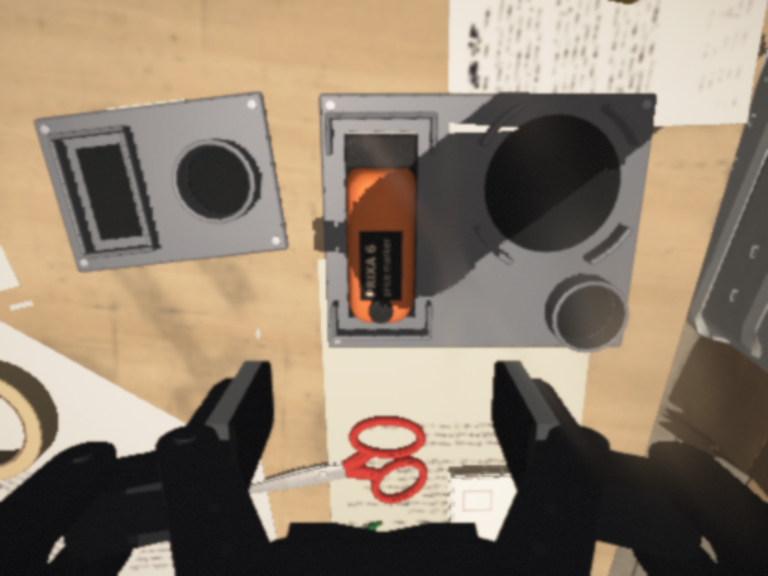

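Run:
```python
from cad import *
import pickle
c=pickle.load(open("c_w6.pkl","rb")); o=lambda p:(np.array(p)+.5)/1.5-.5
sx,sy=.095,.117
f=fit(c,o([(320,95),(656,95),(623,347),(330,346)]),[(-sx,-sy),(-sx,sy),(sx,sy),(sx,-sy)],.006);print(f)
e=ray(c,o([(380,135),(381,322)]),.02).mean(0);T=np.exp(-1j*f[2])*(e[0]+1j*e[1]-f[0]-1j*f[1]);print("gun in caddy",T)
sx,sy=.056,.081
print(fit(c,o([(262,93),(37,121),(82,270),(286,247)]),[(-sx,sy),(-sx,-sy),(sx,-sy),(sx,sy)],.006))
c=pickle.load(open("c_w1.pkl","rb"))
delta((.45,-.1,.28),0)
```

```text
(np.float64(0.4988475594601764), np.float64(0.2972253544460867), np.float64(0.11233416507242008), np.float64(0.9863313062993133), array([1.6, 3.4, 0.7, 3.1]))
gun in caddy (-0.00022683661309580612-0.07497559495441652j)
(np.float64(0.4919271408859342), np.float64(0.06648103008093857), np.float64(0.22103039309131536), np.float64(0.9665434315039081), array([2.5, 3.2, 3.5, 4. ]))
shift [  95.7 -314.   -48.4] turn [-0.006  0.009 -1.462]
```

Run:
```python
from h import *
print(get_obs()["joint_pos"])
delta((.378,-.149,.20),0)
```

```text
[ 0.77381473 -0.08074285 -0.03286863  0.00452997 -1.61024136 -2.23516585]
shift [ 173.4 -355.    30.8] turn [-0.006  0.009 -1.462]
```

```bash
python3 -m handwheel '[22,-45,0,0,0,-0.17, 44,-90,4,0,0,-0.34, 66,-135,8,0,0,-0.51, 88,-180,12,-0.003,0.005,-0.68, 110,-225,18,-0.003,0.005,-0.85]' 100
python3 - <<'E'
from h import *
delta((.378,-.149,.20),0)
E
```

```text
time: 7.92
position: [0.4257, -0.0141, 0.2119]
eef_rot: [0.001, -0.464, 0.886, 0.001]
force: [1.1, -0.6, 0.5]
gripper_width: 0.0515
shift [138.  -37.6  11.5] turn [-0.001  0.003 -0.605]
```

```bash
python3 -m handwheel '[35,-10,3,0,0,-0.15, 70,-20,6,0,0,-0.3, 105,-30,9,0,0,-0.45, 138,-38,12,0,0.003,-0.6, 138,-38,12,0,0.003,-0.605]'
python3 - <<'E'
from h import *
import pickle
c=calibration("wrist"); cv2.imwrite("pics/w7.png",grab_frame("wrist"))
pickle.dump(c,open("c_w7.pkl","wb"))
cv2.imwrite("pics/w7b.png",cv2.resize(cv2.imread("pics/w7.png"),(768,576)))
delta((.378,-.149,.20),0)
print(proj(c,[(.4165,-.149,.048),(.378,-.149,.048),(.4165,-.1,.048),(.4165,-.198,.048)])*1.5)
E
```

```text
time: 8.55
position: [0.3772, -0.1505, 0.1977]
eef_rot: [-0.001, -0.706, 0.708, 0.0]
force: [0.5, 0.5, 0.9]
gripper_width: 0.0519
shift [-0.7 -0.3 -2. ] turn [ 0.001 -0.    -0.003]
[[316.25541866 265.32502824]
 [380.96059455 265.14786387]
 [319.34022389 341.86087326]
 [312.87450435 181.44254119]]
```

View pics/w7b.png

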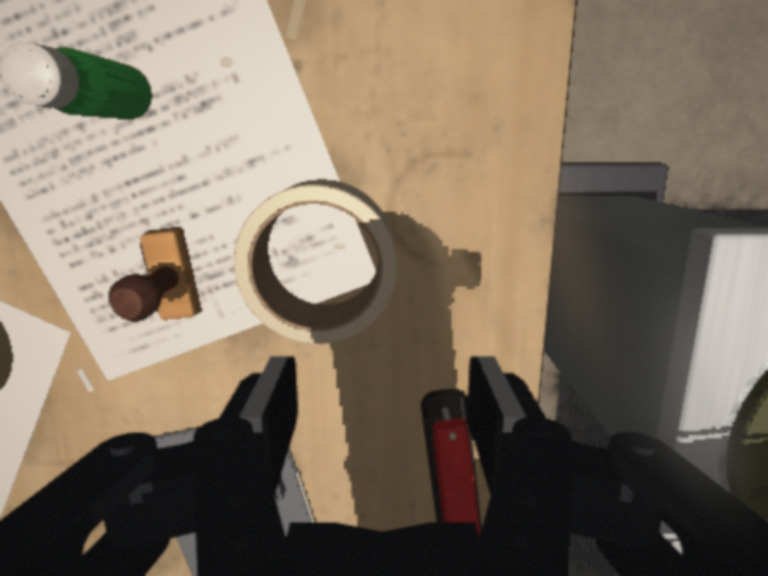

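```bash
python3 -m handwheel '[-1,-1,55,0,0,0, -1,-1,110,0,0,0, -1,-1,150,0,0,0, -1,-1,175,0,0,0, -1,-1,182,0,0,0]';python3 -m handwheel '[0,0,0,0,0,0, 0,0,0,0,0,0, 0,0,0,0,0,0]' 255
```

```text
time: 9.22
position: [0.3774, -0.1481, 0.0138]
eef_rot: [-0.002, -0.706, 0.708, 0.002]
force: [0.2, -0.4, 1.3]
gripper_width: 0.0518
time: 9.6
position: [0.3781, -0.1481, 0.0149]
eef_rot: [-0.001, -0.706, 0.708, 0.001]
force: [-0.1, 0.2, 2.4]
gripper_width: 0.0108
```

```bash
python3 -m handwheel '[0,0,0,0,0,0, 0,0,-10,0,0,0, 0,0,-40,0,0,0, 0,0,-80,0,0,0, 0,0,-80,0,0,0]'
python3 - <<'E'
from h import *
import pickle
c=calibration("wrist"); cv2.imwrite("pics/w8.png",grab_frame("wrist"))
pickle.dump(c,open("c_w8.pkl","wb"))
cv2.imwrite("pics/w8b.png",cv2.resize(cv2.imread("pics/w8.png"),(768,576)))
E
```

```text
time: 10.22
position: [0.3803, -0.1484, 0.099]
eef_rot: [0.001, -0.706, 0.708, -0.002]
force: [-0.4, 0.3, -1.6]
gripper_width: 0.0109
```

View pics/w8b.png

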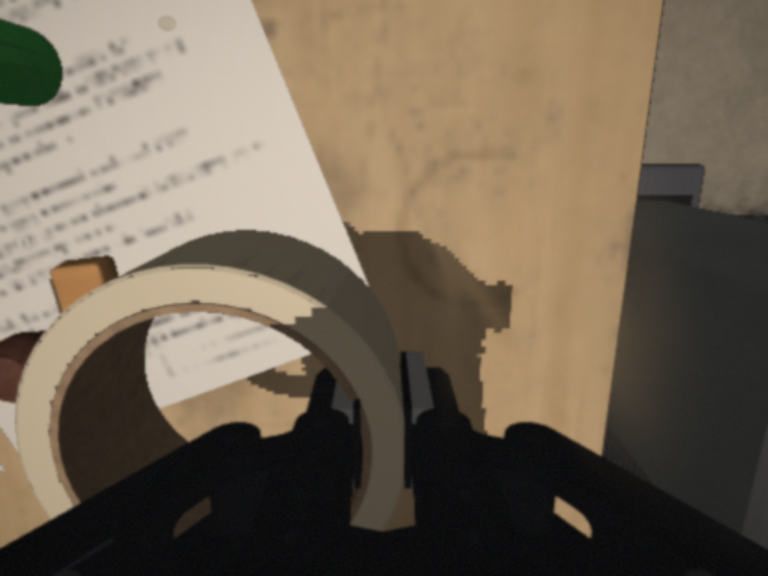

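Run:
```python
from h import *
import pickle
c=pickle.load(open("c_w8.pkl","rb"));o=lambda p:(np.array(p)+.5)/1.5-.5
im=cv2.imread("pics/w8b.png")
P=ray(c,o([(15,420),(25,375),(60,325),(110,285),(190,265),(270,275),(330,310),(375,355),(397,400)]),.132);print(P.round(4))
A=np.c_[2*P[:,:2],np.ones(len(P))];s=np.linalg.lstsq(A,(P[:,:2]**2).sum(1),rcond=None)[0];print(s[:2],np.sqrt(s[2]+s[0]**2+s[1]**2))
P=ray(c,o([(52,420),(75,375),(105,345),(150,315),(205,304),(260,312),(300,337),(335,370)]),.132)
A=np.c_[2*P[:,:2],np.ones(len(P))];s=np.linalg.lstsq(A,(P[:,:2]**2).sum(1),rcond=None)[0];print(s[:2],np.sqrt(s[2]+s[0]**2+s[1]**2))
```

```text
[[ 0.4705 -0.1529  0.132 ]
 [ 0.4656 -0.165   0.132 ]
 [ 0.4549 -0.1777  0.132 ]
 [ 0.4418 -0.1873  0.132 ]
 [ 0.4232 -0.1919  0.132 ]
 [ 0.4054 -0.1896  0.132 ]
 [ 0.3923 -0.1812  0.132 ]
 [ 0.382  -0.1701  0.132 ]
 [ 0.3768 -0.1583  0.132 ]]
[ 0.42236657 -0.14335345] 0.04836548432373062
[ 0.42215654 -0.14276894] 0.03926950611630336
```

Run:
```python
from h import *
delta((.4193,.3339,.20),.111)
```

```text
shift [-482.1  -38.4 -103.2] turn [-0.     0.    -0.115]
```

```bash
python3 -m handwheel '[-52,-4,-30,0,0,0, -106,-8,-50,0,0,0, -162,-12,-70,0,0,-0.03, -222,-17,-80,0,0,-0.06, -282,-22,-90,0,0,-0.09]';  python3 - <<'E'
from h import *
delta((.4193,.3339,.20),.111)
E
```

```text
time: 10.9
position: [0.4016, 0.1359, 0.1866]
eef_rot: [-0.0, 0.738, -0.675, -0.0]
force: [1.4, -0.5, -1.4]
gripper_width: 0.0102
shift [-195.7  -35.1  -13.3] turn [ 0.     0.    -0.023]
```

```bash
python3 -m handwheel '[-55,-10,-6,0,0,-0.02, -110,-20,-10,0,0,-0.02, -165,-30,-13,0,0,-0.02, -196,-35,-13,0,0,-0.02, -196,-35,-13,0,0,-0.02]';  python3 -m handwheel '[0,0,0,0,0,0]';python3 - <<'E'
from h import *
import pickle
c=calibration("wrist"); cv2.imwrite("pics/w9.png",grab_frame("wrist"))
pickle.dump(c,open("c_w9.pkl","wb"))
cv2.imwrite("pics/w9b.png",cv2.resize(cv2.imread("pics/w9.png"),(768,576)))
delta((.4193,.3339,.20),.111)
E
```

```text
time: 11.52
position: [0.4184, 0.3355, 0.1973]
eef_rot: [0.002, 0.745, -0.667, -0.0]
force: [0.3, -0.6, -2.4]
gripper_width: 0.0107
time: 11.65
position: [0.4182, 0.335, 0.1966]
eef_rot: [0.003, 0.745, -0.667, -0.0]
force: [-0.2, 0.6, -1.4]
gripper_width: 0.0109
shift [ 1.1 -1.  -3.6] turn [ 0.004 -0.003 -0.001]
```

View pics/w9b.png

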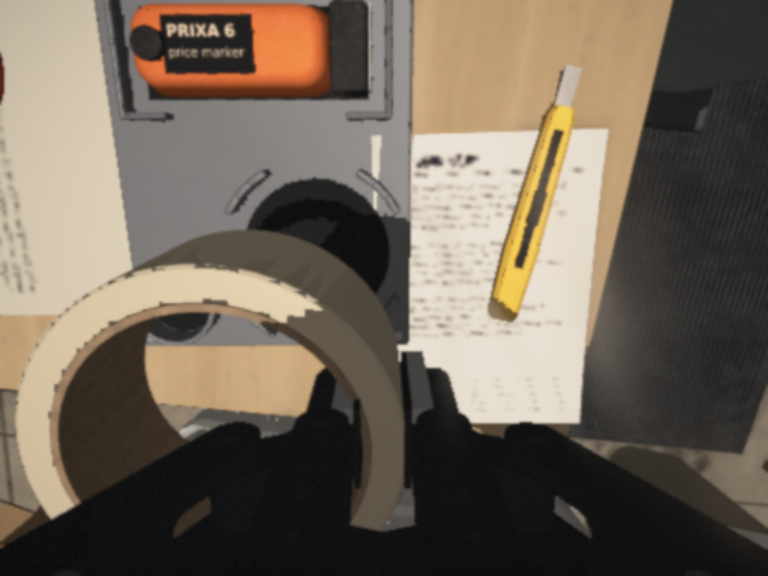

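```bash
python3 -m handwheel '[1,-1,50,0.004,-0.003,0, 1,-1,100,0.004,-0.003,0, 1,-1,135,0.004,-0.003,0, 1,-1,146,0.004,-0.003,0, 1,-1,146,0.004,-0.003,0]';python3 - <<'E'
from h import *
import pickle
c=calibration("wrist"); cv2.imwrite("pics/w10.png",grab_frame("wrist"))
pickle.dump(c,open("c_w10.pkl","wb"))
cv2.imwrite("pics/w10b.png",cv2.resize(cv2.imread("pics/w10.png"),(768,576)))
cv2.imwrite("pics/top10.png",cv2.resize(grab_frame("top")[160:270,80:275],None,fx=4,fy=4))
cv2.imwrite("pics/sc10.png",cv2.resize(grab_frame("scene")[230:384,90:290],None,fx=3.8,fy=3.8))
delta((.4193,.3339,.021),.111)
E
```

```text
time: 12.32
position: [0.419, 0.3331, 0.051]
eef_rot: [0.0, 0.745, -0.667, 0.0]
force: [0.7, -0.1, -1.2]
gripper_width: 0.0104
shift [ 0.4  0.3 31.6] turn [-0.002  0.002 -0.001]
```

View pics/w10b.png

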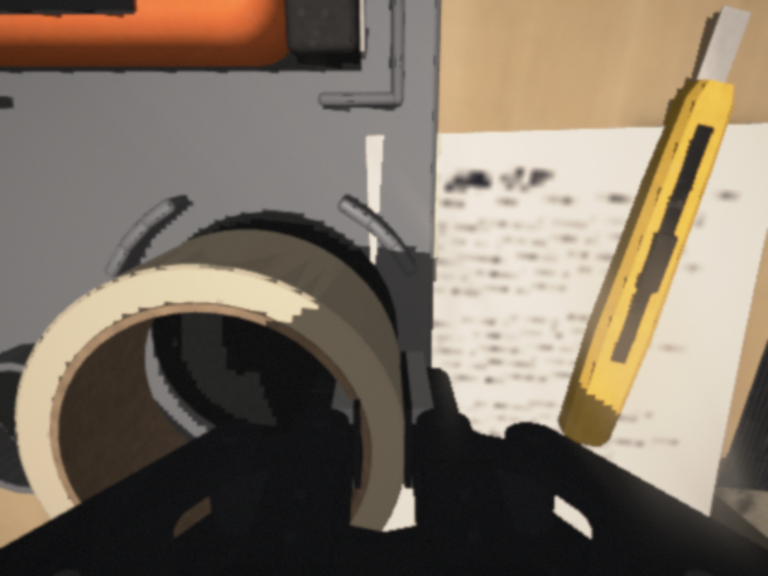

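View pics/sc10.png

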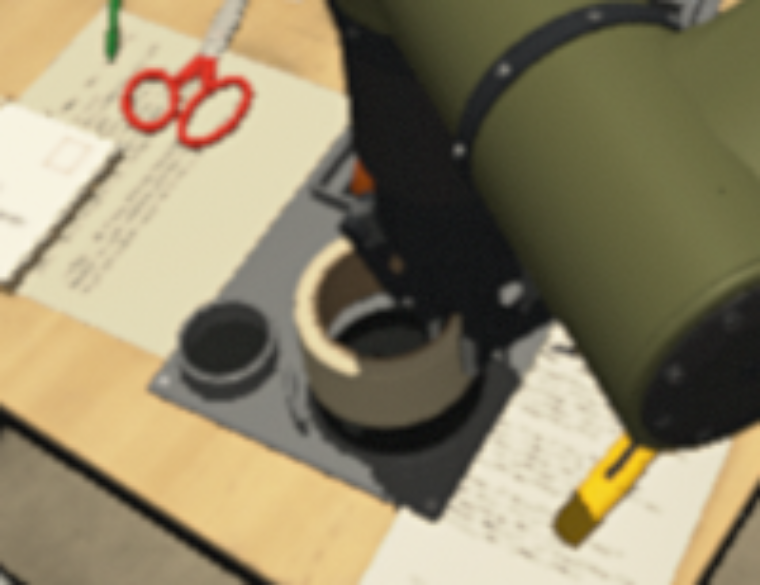

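Run:
```python
from h import *
from scipy.optimize import least_squares
import pickle
c=pickle.load(open("c_w10.pkl","rb"));o=lambda p:(np.array(p)+.5)/1.5-.5
def circ(p,z,r):
    P=ray(c,o(p),z)[:,:2];s=least_squares(lambda q:np.hypot(*(P-q).T)-r,P.mean(0)+[0,.03]);return s.x,(s.fun*1000).round(1)
print("top outer",circ([(15,420),(25,375),(60,325),(110,285),(190,265)],.085-.001,.049))
print("top inner",circ([(52,420),(75,375),(105,345),(150,315),(205,304),(260,312),(300,337),(335,370)],.084,.0386))
print("bot outer",circ([(190,238),(250,229),(310,245),(350,275),(385,325)],.036,.049))
print("nest floor disc",circ([(200,225),(235,213),(275,210),(320,218),(355,240)],.006,.058))
print("fence R/L inner top",ray(c,o([(110,272),(188,203),(345,203),(408,268)]),.022))
```

```text
top outer (array([0.45985188, 0.34350047]), array([ 0.5,  0. , -0.8,  0. ,  0.4]))
top inner (array([0.46028935, 0.3424916 ]), array([ 1.5, -0.6, -1.5, -0.3,  0.7,  1.2, -0.1, -0.5]))
bot outer (array([0.46356166, 0.34366659]), array([-0.2,  0.2,  0.3, -0.3,  0. ]))
nest floor disc (array([0.46134812, 0.35039557]), array([-0.2, -0.1,  0.1,  0.7, -0.6]))
fence R/L inner top [[0.51706582 0.31784768 0.022     ]
 [0.4899062  0.29069886 0.022     ]
 [0.43727371 0.2849338  0.022     ]
 [0.41338564 0.3050238  0.022     ]]
```

```bash
python3 -m handwheel '[0,0,10,0,0,0, 0,0,20,0,0,0, 0,0,28,0,0,0, 0,0,31,0,0,0, 0,0,33,0,0,0]'
```

```text
time: 13.1
position: [0.4197, 0.3341, 0.0208]
eef_rot: [-0.001, 0.745, -0.667, 0.0]
force: [-7.8, -4.8, 13.1]
gripper_width: 0.0107
```

```bash
python3 -m handwheel '[0,0,-1,0,0,0, 0,0,-1,0,0,0, 0,0,-1,0,0,0]' 150;  python3 -m handwheel '[0,0,-40,0,0,0, 0,0,-100,0,0,0, 0,0,-160,0,0,0, 0,0,-180,0,0,0]'
python3 - <<'E'
from h import *
import pickle
c=calibration("wrist"); cv2.imwrite("pics/w11.png",grab_frame("wrist"))
pickle.dump(c,open("c_w11.pkl","wb"))
cv2.imwrite("pics/w11b.png",cv2.resize(cv2.imread("pics/w11.png"),(768,576)))
E
```

```text
time: 13.48
position: [0.4198, 0.3342, 0.0219]
eef_rot: [-0.001, 0.745, -0.667, 0.0]
force: [0.1, -0.1, 1.1]
gripper_width: 0.0351
time: 13.98
position: [0.4205, 0.3348, 0.2068]
eef_rot: [-0.005, 0.745, -0.667, 0.0]
force: [-0.6, -0.2, -0.3]
gripper_width: 0.0354
```

View pics/w11b.png

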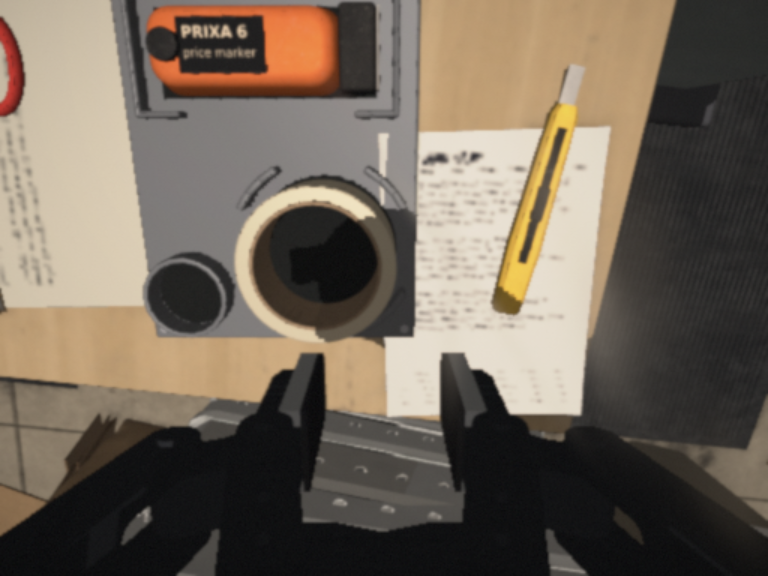

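Run:
```python
from h import *
print(get_obs()["joint_pos"])
delta((.5205,-.135,.20),.07)
```

```text
[ 1.04883116 -0.13714686 -0.13056751  0.00312859 -1.56776401 -0.93869888]
shift [478.1 -47.6   5.1] turn [-0.008  0.006  0.04 ]
```

```bash
python3 -m handwheel '[55,0,0,0,0,0, 112,-5,0,0,0,0, 170,-10,0,0,0,0.02, 228,-18,0,0,0,0.04, 288,-28,2,-0.008,0.006,0.04]' 40
python3 - <<'E'
from h import *
delta((.5205,-.135,.20),.07)
E
```

```text
time: 14.65
position: [0.4799, 0.0501, 0.2032]
eef_rot: [0.0, 0.732, -0.682, -0.0]
force: [0.9, 1.2, 0.8]
gripper_width: 0.0722
shift [187.5 -27.4   3.1] turn [0.    0.    0.001]
```

```bash
python3 -m handwheel '[55,-7,1,0,0,0, 110,-15,3,0,0,0, 165,-22,3,0,0,0, 187,-27,3,0,0,0, 187,-27,3,0,0,0]'
python3 - <<'E'
from h import *
import pickle
c=calibration("wrist"); cv2.imwrite("pics/w12.png",grab_frame("wrist"))
pickle.dump(c,open("c_w12.pkl","wb"))
cv2.imwrite("pics/w12b.png",cv2.resize(cv2.imread("pics/w12.png"),(768,576)))
delta((.5205,-.135,.036),.07)
print(proj(c,[(.5205,-.135,.055)])*1.5)
E
```

```text
time: 15.28
position: [0.5196, -0.1359, 0.1982]
eef_rot: [0.001, 0.731, -0.683, -0.001]
force: [-0.0, -0.5, -0.4]
gripper_width: 0.0724
shift [  0.3  -1.3 162.6] turn [ 0.003  0.001 -0.001]
[[380.19619698 266.52033822]]
```

View pics/w12b.png

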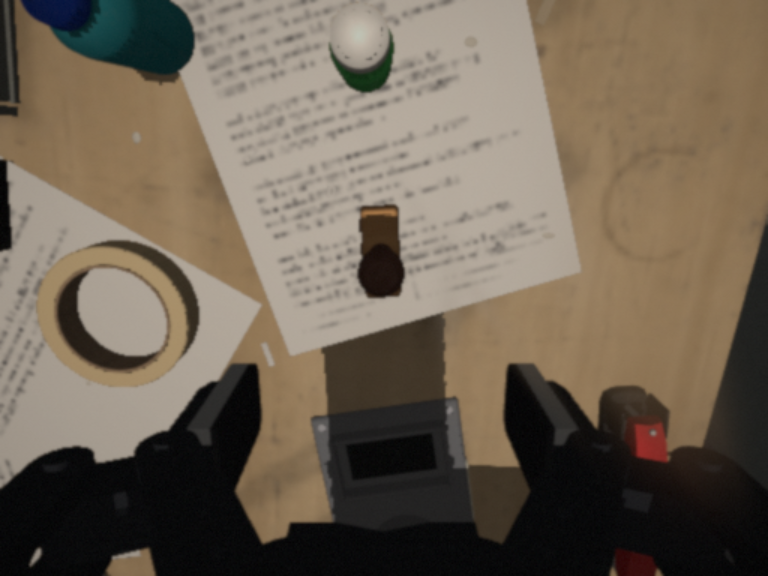

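```bash
python3 -m handwheel '[-1,-1,50,0.003,0,0, -1.5,-1,100,0.003,0,0, -2,-1,140,0.003,0,0, -2,-1,162,0.003,0,0, -2,-1,162,0.003,0,0]'; python3 -m handwheel '[0,0,0,0,0,0, 0,0,0,0,0,0, 0,0,0,0,0,0]' 255;  python3 -m handwheel '[0,0,-10,0,0,0, 0,0,-50,0,0,0, 0,0,-100,0,0,0, 0,0,-150,0,0,0, 0,0,-160,0,0,0]';python3 - <<'E'
from h import *
cv2.imwrite("pics/w13.png",grab_frame("wrist"))
delta((.5008,.026,.18),-1.35)
E
```

```text
time: 15.95
position: [0.5184, -0.1317, 0.0344]
eef_rot: [0.001, 0.732, -0.682, -0.002]
force: [-0.5, -0.3, -0.2]
gripper_width: 0.0719
time: 16.32
position: [0.5194, -0.1316, 0.0358]
eef_rot: [0.0, 0.732, -0.682, -0.001]
force: [-0.9, 1.1, 2.0]
gripper_width: 0.023
time: 16.95
position: [0.521, -0.1322, 0.2012]
eef_rot: [-0.002, 0.732, -0.682, 0.002]
force: [0.0, 0.0, -0.3]
gripper_width: 0.0233
shift [-159.     8.8   20.1] turn [-0.004  0.004  1.42 ]
```

View pics/w13.png

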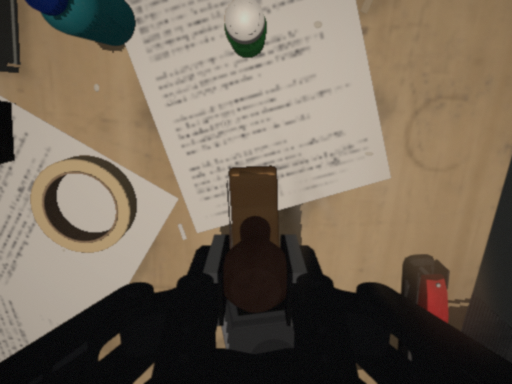

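```bash
python3 - <<'E'
from h import *
c=calibration("wrist");o=get_obs();p=ray(c,[(253,167)],.182)-o["position"];print(p,quat(o).inv().apply(p)*1000)
E
python3 -m handwheel '[-20,1,2,0,0,0.17, -40,2,4,0,0,0.34, -60,4,8,0,0,0.51, -80,5,10,0,0,0.68, -100,6,12,-0.004,0.004,0.85]'
python3 - <<'E'
from h import *
delta((.5008,.026,.18),-1.35)
E
```

```text
[[ 0.00373759 -0.03556784 -0.01805525]] [[35.74847714 -1.1413571  18.0492884 ]]
time: 17.62
position: [0.5069, -0.0321, 0.1867]
eef_rot: [-0.002, -0.383, 0.924, -0.0]
force: [0.1, 0.6, -0.2]
gripper_width: 0.0231
shift [-36.8  45.4   6.6] turn [-0.    -0.003  0.565]
```

```bash
python3 -m handwheel '[-10,12,2,0,0,0.16, -20,25,4,0,0,0.32, -30,36,6,0,-0.003,0.48, -39,45,6,0,-0.003,0.565, -39,45,6,0,-0.003,0.565]'; python3 -m handwheel '[0,0,0,0,0,0]'
python3 - <<'E'
from h import *
import pickle
c=calibration("wrist"); cv2.imwrite("pics/w14.png",grab_frame("wrist"))
pickle.dump(c,open("c_w14.pkl","wb"))
cv2.imwrite("pics/w14b.png",cv2.resize(cv2.imread("pics/w14.png"),(768,576)))
delta((.5037,.0267,.06),-1.35)
E
```

```text
time: 18.25
position: [0.5021, 0.0277, 0.1794]
eef_rot: [-0.001, -0.111, 0.994, -0.0]
force: [0.0, -0.1, -1.1]
gripper_width: 0.0232
time: 18.38
position: [0.5019, 0.0273, 0.1789]
eef_rot: [-0.002, -0.112, 0.994, -0.0]
force: [-0.4, -0.3, -0.3]
gripper_width: 0.0233
shift [ -2.1  -0.9 118.8] turn [-0.    -0.003  0.003]
```

View pics/w14b.png

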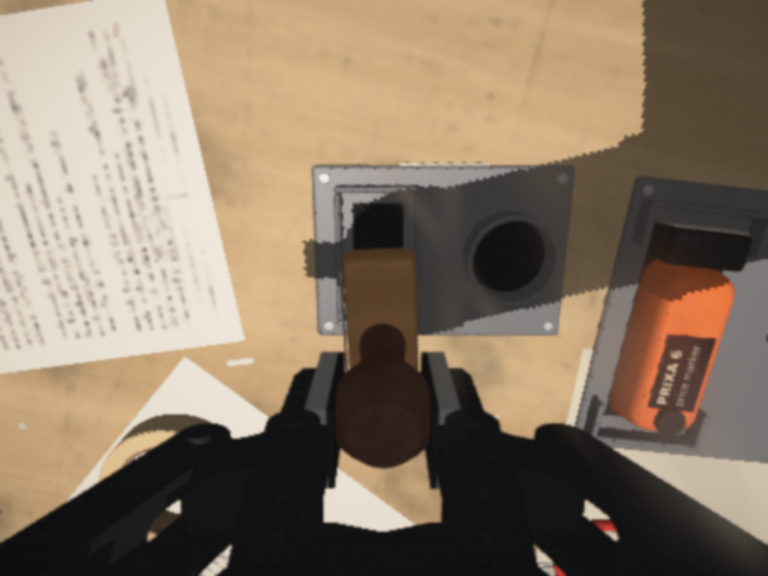

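Run:
```python
from cad import *
import pickle
c=pickle.load(open("c_w14.pkl","rb")); o=lambda p:(np.array(p)+.5)/1.5-.5
sx,sy=.056,.081
f=fit(c,o([(574,166),(314,166),(319,334),(557,334)]),[(-sx,sy),(-sx,-sy),(sx,-sy),(sx,sy)],.006);print(f)
w=f[0]+1j*f[1]+np.exp(1j*f[2])*np.array([-.04j,.042j]);print(w)
b=ray(c,o([(343,251),(417,251)]),.1789-.0358+.017);print(b.mean(0))
```

```text
(np.float64(0.49206250039664845), np.float64(0.06450030542581393), np.float64(0.22286458700548828), np.float64(0.9776727826679775), array([2.3, 2.5, 1.9, 2.1]))
[0.50090347+0.02548957j 0.48277948+0.10546157j]
[0.46669766 0.01949967 0.1601    ]
```

```bash
python3 -m handwheel '[-3,-1,45,0,-0.003,0.003, -3,-1,90,0,-0.003,0.003, -3,-1,118,0,-0.003,0.003, -3,-1,118,0,-0.003,0.003]';python3 - <<'E'
from h import *
c=calibration("wrist"); cv2.imwrite("pics/w15.png",grab_frame("wrist"))
delta((.5045,.0267,.0418),-1.35)
E
```

```text
time: 18.92
position: [0.503, 0.0258, 0.0584]
eef_rot: [-0.003, -0.11, 0.994, -0.001]
force: [-0.2, -0.8, -0.6]
gripper_width: 0.0235
shift [-0.3  0.5 18.9] turn [-0.001 -0.002  0.   ]
```

View pics/w15.png

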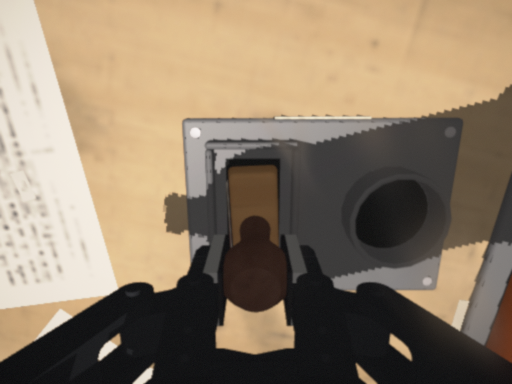

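```bash
python3 -m handwheel '[0,0,8,0,0,0, 0,0,16,0,0,0, 0,0,19,0,0,0, 0,0,20,0,0,0]'; python3 -m handwheel '[0,0,1,0,0,0, 0,0,2,0,0,0]'
```

```text
time: 19.48
position: [0.5047, 0.026, 0.0418]
eef_rot: [-0.0, -0.11, 0.994, -0.001]
force: [-4.0, -0.6, 8.0]
gripper_width: 0.0234
time: 19.73
position: [0.5054, 0.0258, 0.0416]
eef_rot: [0.001, -0.111, 0.994, -0.001]
force: [-6.4, -0.3, 12.3]
gripper_width: 0.023
```

Contact; release and lift, then head for the moistener.

```bash
python3 -m handwheel '[0,0,0,0,0,0, 0,0,-1,0,0,0, 0,0,-1,0,0,0]' 120; python3 -m handwheel '[0,0,-30,0,0,0, 0,0,-80,0,0,0, 0,0,-130,0,0,0, 0,0,-160,0,0,0]';python3 - <<'E'
from h import *
c=calibration("wrist"); cv2.imwrite("pics/w16.png",grab_frame("wrist"))
delta((.537,-.251,.22),.221); print(get_obs()["joint_pos"])
E
```

```text
time: 20.1
position: [0.5054, 0.0258, 0.0425]
eef_rot: [0.001, -0.111, 0.994, -0.001]
force: [-0.1, -0.1, -0.1]
gripper_width: 0.0451
time: 20.6
position: [0.5057, 0.0263, 0.2053]
eef_rot: [0.002, -0.111, 0.994, -0.001]
force: [0.4, -0.0, -1.3]
gripper_width: 0.0451
shift [  31.4 -277.   -10.3] turn [-0.01   0.004 -1.57 ]
[ 0.45302865 -0.21865005 -0.19959589  0.00533121 -1.58219522 -1.802249  ]
```

View pics/w16.png

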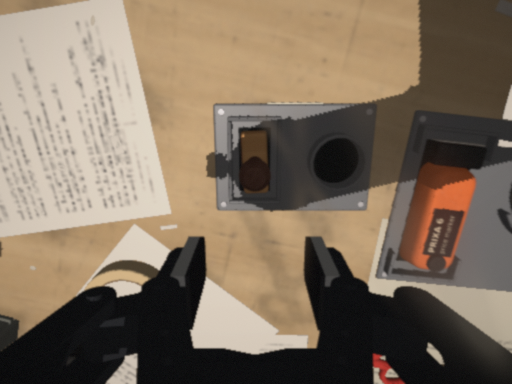

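```bash
python3 - <<'E'
from h import *
delta((.537,-.251,.20),-1.35)
E
python3 -m handwheel '[15,-57,0,0,0,0, 15,-57,0,0,0,0]' 70
python3 - <<'E'
from h import *
delta((.537,-.251,.20),-1.35)
E
```

```text
shift [  31.6 -277.     9.7] turn [-0.003  0.009  0.001]
time: 20.9
position: [0.5047, -0.0351, 0.2096]
eef_rot: [0.005, -0.109, 0.994, -0.001]
force: [-0.4, 0.3, -1.0]
gripper_width: 0.0618
shift [  15.3 -217.7   10.3] turn [-0.004  0.01  -0.003]
```

```bash
python3 -m handwheel '[4,-55,3,0,0,0, 8,-110,5,-0.002,0.005,0, 12,-165,8,-0.004,0.01,0, 15,-218,10,-0.004,0.01,0, 15,-218,10,-0.004,0.01,0]'
python3 - <<'E'
from h import *
import pickle
c=calibration("wrist"); cv2.imwrite("pics/w17.png",grab_frame("wrist"))
pickle.dump(c,open("c_w17.pkl","wb"))
delta((.537,-.251,.046),-1.35)
print(proj(c,[(.537,-.251,.095),(.537,-.251,.0)]))
E
```

```text
time: 21.52
position: [0.5369, -0.2537, 0.1981]
eef_rot: [-0.002, -0.107, 0.994, 0.0]
force: [0.0, 0.7, -0.9]
gripper_width: 0.0618
shift [ -0.6   1.  152.6] turn [ 0.001 -0.003 -0.005]
[[256.55784998 191.45903619]
 [255.83100174 165.88928974]]
```

View pics/w17.png

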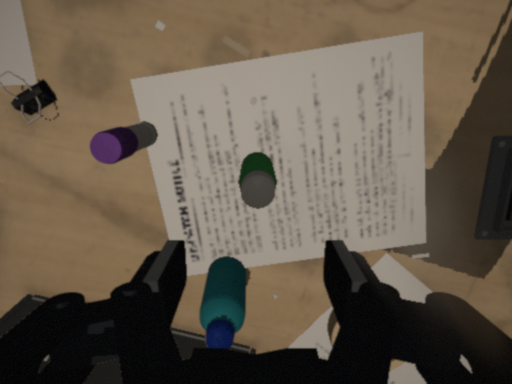

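```bash
python3 -m handwheel '[0,1,50,0,-0.003,0, 0,2,100,0,-0.003,0, 0,2,140,0,-0.003,0, 0,2,152,0,-0.003,0, 0,2,152,0,-0.003,0]'; python3 -m handwheel '[0,0,0,0,0,0, 0,0,0,0,0,0, 0,0,0,0,0,0]' 255;  python3 -m handwheel '[0,0,-10,0,0,0, 0,0,-50,0,0,0, 0,0,-100,0,0,0, 0,0,-140,0,0,0, 0,0,-140,0,0,0]';python3 - <<'E'
from h import *
import pickle
c=calibration("wrist"); cv2.imwrite("pics/w18.png",grab_frame("wrist"))
pickle.dump(c,open("c_w18.pkl","wb"))
delta((.4828,.1058,.19),-1.35)
E
```

```text
time: 22.2
position: [0.5365, -0.2496, 0.0472]
eef_rot: [-0.0, -0.108, 0.994, 0.0]
force: [0.5, 0.2, 0.0]
gripper_width: 0.062
time: 22.58
position: [0.5379, -0.2499, 0.0497]
eef_rot: [0.002, -0.108, 0.994, -0.0]
force: [-0.8, 1.1, 6.3]
gripper_width: 0.0316
time: 23.2
position: [0.5388, -0.2507, 0.1949]
eef_rot: [0.005, -0.108, 0.994, -0.002]
force: [-0.5, 0.5, -1.2]
gripper_width: 0.0315
shift [-22.7 359.4   1.3] turn [-0.002  0.007 -0.004]
```

View pics/w18.png

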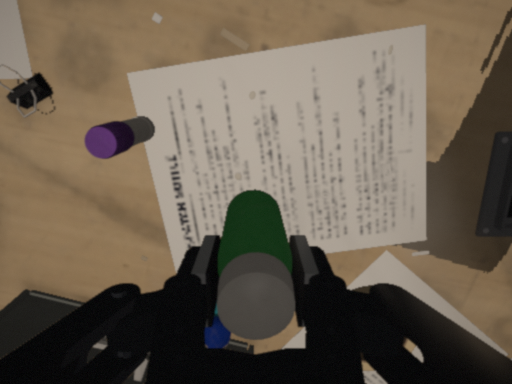

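```bash
python3 -m handwheel '[-4,55,0,0,0,0, -8,112,0,0,0,0, -12,170,0,0,0,0, -15,228,1,-0.002,0.007,0, -19,288,1,-0.002,0.007,-0.004]'
python3 - <<'E'
from h import *
delta((.4828,.1058,.19),-1.35)
E
```

```text
time: 23.88
position: [0.4933, 0.0369, 0.1891]
eef_rot: [-0.001, -0.11, 0.994, -0.0]
force: [1.2, 0.1, 0.0]
gripper_width: 0.0311
shift [-4.8 69.6 -1. ] turn [-0.    -0.002 -0.   ]
```

```bash
python3 -m handwheel '[-3,40,-1,0,0,0, -5,69,-1,0,0,0, -5,69,-1,0,0,0]'
python3 - <<'E'
from h import *
import pickle
c=calibration("wrist"); cv2.imwrite("pics/w19.png",grab_frame("wrist"))
pickle.dump(c,open("c_w19.pkl","wb"))
delta((.4828,.1058,.09),-1.35)
E
```

```text
time: 24.25
position: [0.4822, 0.1067, 0.1886]
eef_rot: [-0.002, -0.111, 0.994, -0.0]
force: [-0.1, 0.0, -0.4]
gripper_width: 0.0314
shift [-0.7  0.1 98.9] turn [-0.001 -0.004  0.001]
```

View pics/w19.png

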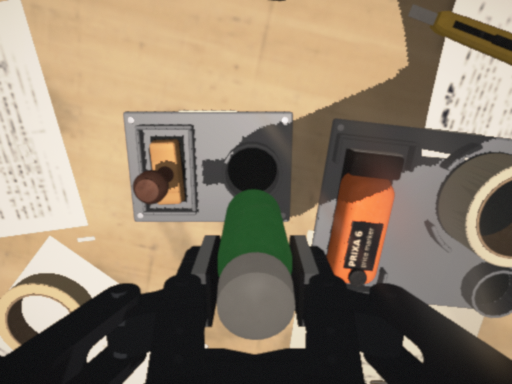

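```bash
python3 -m handwheel '[-1,0,45,0,-0.004,0, -1,0,85,0,-0.004,0, -1,0,99,0,-0.004,0, -1,0,99,0,-0.004,0]'
python3 - <<'E'
from h import *
import pickle
c=calibration("wrist"); cv2.imwrite("pics/w20.png",grab_frame("wrist"))
pickle.dump(c,open("c_w20.pkl","wb"))
delta((.4828,.1058,.056),-1.35)
E
```

```text
time: 24.8
position: [0.483, 0.1049, 0.0897]
eef_rot: [-0.001, -0.11, 0.994, -0.001]
force: [0.2, 0.1, 0.4]
gripper_width: 0.0315
shift [ 0.9  0.7 35.1] turn [-0.001  0.001  0.001]
```

View pics/w20.png

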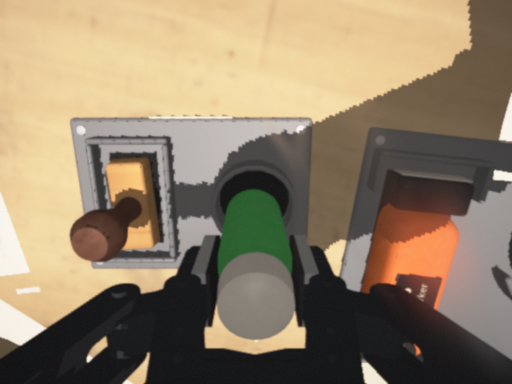

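Run:
```python
from h import *
import pickle
c=pickle.load(open("c_w20.pkl","rb"))
print("bottle far bottom",ray(c,[(253,190)],.040),"rim far outer / left/right",ray(c,[(254,155),(215,193),(293,193)],.026),"inner far",ray(c,[(254,170)],.026))
print(proj(c,[(.4828,.1058,.026),(.4828,.1058,.006)]))
```

```text
bottle far bottom [[0.46788591 0.10143315 0.04      ]] rim far outer / left/right [[0.44971415 0.09793467 0.026     ]
 [0.47908883 0.07899821 0.026     ]
 [0.46815626 0.12759413 0.026     ]] inner far [[0.45896711 0.1000102  0.026     ]]
[[254.66992279 207.09418726]
 [254.67665036 197.87544548]]
```

```bash
python3 -m handwheel '[0,0.5,12,0,0,0, 0,0.5,24,0,0,0, 0,0.5,33,0,0,0, 0,0.5,36,0,0,0, 0,0.5,37,0,0,0]'
```

```text
time: 25.48
position: [0.4841, 0.1058, 0.0556]
eef_rot: [0.001, -0.111, 0.994, -0.001]
force: [-4.7, -0.5, 10.8]
gripper_width: 0.0317
```

```bash
python3 -m handwheel '[0,0,0,0,0,0, 0,0,-1,0,0,0, 0,0,-1,0,0,0]' 110; python3 -m handwheel '[0,0,-30,0,0,0, 0,0,-80,0,0,0, 0,0,-130,0,0,0, 0,0,-145,0,0,0]';python3 - <<'E'
from h import *
c=calibration("wrist"); cv2.imwrite("pics/w21.png",grab_frame("wrist"))
delta((.526,-.367,.20),-1.35); print(get_obs()["joint_pos"])
E
```

```text
time: 25.85
position: [0.4841, 0.1059, 0.0566]
eef_rot: [0.001, -0.111, 0.994, -0.001]
force: [0.4, 0.3, -0.0]
gripper_width: 0.0487
time: 26.35
position: [0.4849, 0.1063, 0.2054]
eef_rot: [0.004, -0.111, 0.994, 0.0]
force: [-0.8, -0.2, -0.6]
gripper_width: 0.0483
shift [  64.3 -470.7    5.4] turn [-0.001  0.008  0.001]
[ 0.62547653 -0.24812673 -0.22975457  0.00354058 -1.58249666 -1.97401113]
```

View pics/w21.png

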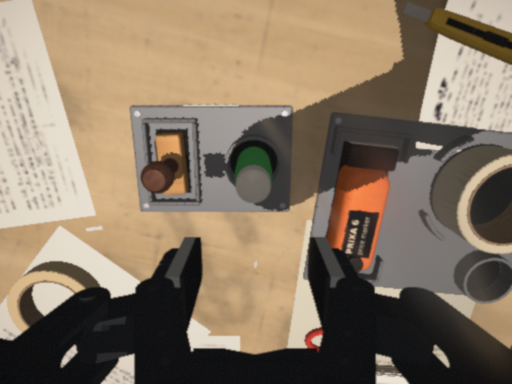

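```bash
python3 -m handwheel '[8,-55,0,0,0,0, 16,-112,0,0,0,0, 24,-170,0,0,0,0, 32,-228,2,0,0.008,0, 40,-288,4,0,0.008,0]' 90
python3 - <<'E'
from h import *
delta((.526,-.367,.20),-1.35)
E
```

```text
time: 27.02
position: [0.5089, -0.1851, 0.1997]
eef_rot: [-0.001, -0.111, 0.994, 0.0]
force: [2.0, 0.7, 0.1]
gripper_width: 0.0551
shift [  23.5 -181.2   -0.3] turn [ 0.    -0.002  0.002]
```

```bash
python3 -m handwheel '[8,-55,0,0,0,0, 16,-110,0,0,0,0, 22,-165,0,0,0,0, 24,-181,0,0,0,0, 24,-181,0,0,0,0]'
python3 - <<'E'
from h import *
import pickle
c=calibration("wrist"); cv2.imwrite("pics/w22.png",grab_frame("wrist"))
pickle.dump(c,open("c_w22.pkl","wb"))
delta((.526,-.367,.052),-1.35)
print(proj(c,[(.526,-.367,.096),(.526,-.367,.0)]))
E
```

```text
time: 27.65
position: [0.5249, -0.3674, 0.1975]
eef_rot: [-0.002, -0.11, 0.994, 0.001]
force: [1.3, -0.2, 0.1]
gripper_width: 0.055
shift [ -1.3  -0.9 146.2] turn [ 0.002 -0.004  0.001]
[[253.19665391 192.86647767]
 [253.25249169 166.71798154]]
```

View pics/w22.png

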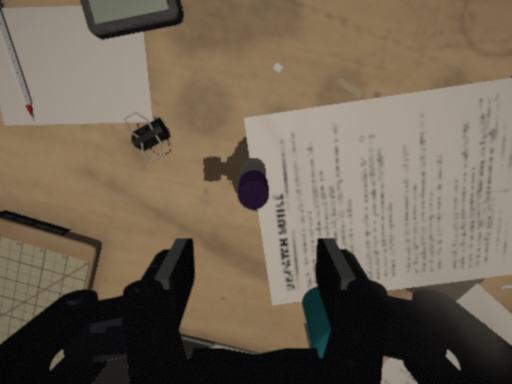

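```bash
python3 -m handwheel '[-1,0,50,0,-0.004,0, -1,0,100,0,-0.004,0, -1,0,135,0,-0.004,0, -1,0,146,0,-0.004,0, -1,0,146,0,-0.004,0]'; python3 -m handwheel '[0,0,0,0,0,0, 0,0,0,0,0,0, 0,0,0,0,0,0]' 255;  python3 -m handwheel '[0,0,-10,0,0,0, 0,0,-50,0,0,0, 0,0,-100,0,0,0, 0,0,-150,0,0,0, 0,0,-150,0,0,0]';python3 - <<'E'
from h import *
import pickle
c=calibration("wrist"); cv2.imwrite("pics/w23.png",grab_frame("wrist"))
delta((.550,.3825,.20),-1.35)
E
```

```text
time: 28.32
position: [0.5259, -0.3656, 0.0528]
eef_rot: [-0.0, -0.111, 0.994, 0.001]
force: [0.7, -0.3, 0.9]
gripper_width: 0.0553
time: 28.7
position: [0.5269, -0.3659, 0.055]
eef_rot: [0.001, -0.112, 0.994, -0.0]
force: [0.1, 2.5, 6.2]
gripper_width: 0.0243
time: 29.32
position: [0.5278, -0.3673, 0.2116]
eef_rot: [0.005, -0.111, 0.994, -0.003]
force: [-0.7, -0.4, -0.6]
gripper_width: 0.0243
shift [-188.1  725.3    7. ] turn [-0.003  0.007  0.003]
```

View pics/w23.png

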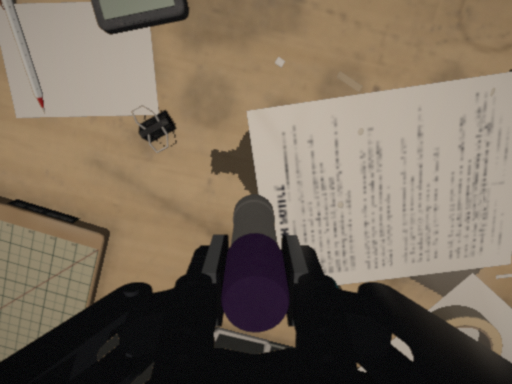

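```bash
python3 -m handwheel '[-14,54,0,0,0,0, -28,110,0,0,0,0, -43,166,0,0,0,0, -58,223,2,-0.003,0.007,0, -72,280,4,-0.003,0.007,0]'
python3 - <<'E'
from h import *
delta((.550,.3825,.20),-1.35)
E
```

```text
time: 30.0
position: [0.5346, -0.0756, 0.2023]
eef_rot: [-0.001, -0.111, 0.994, -0.0]
force: [1.0, -0.8, 0.0]
gripper_width: 0.0242
shift [-116.4  443.4    2.2] turn [ 0.    -0.002  0.002]
```

```bash
python3 -m handwheel '[-14,54,0,0,0,0, -28,110,0,0,0,0, -43,166,0,0,0,0, -58,223,2,0,0,0, -72,280,2,0,0,0]'
python3 - <<'E'
from h import *
delta((.550,.3825,.20),-1.35)
E
```

```text
time: 30.62
position: [0.5421, 0.215, 0.1989]
eef_rot: [-0.002, -0.111, 0.994, -0.0]
force: [0.5, -0.5, -0.9]
gripper_width: 0.0239
shift [-44.8 161.5  -1.4] turn [-0.    -0.004  0.002]
```

```bash
python3 -m handwheel '[-14,54,0,0,0,0, -28,108,0,0,0,0, -43,155,0,0,-0.004,0, -45,161,0,0,-0.004,0, -45,161,0,0,-0.004,0]'
python3 - <<'E'
from h import *
import pickle
c=calibration("wrist"); cv2.imwrite("pics/w24.png",grab_frame("wrist"))
pickle.dump(c,open("c_w24.pkl","wb"))
delta((.550,.3825,.105),-1.35)
E
```

```text
time: 31.25
position: [0.5499, 0.3818, 0.1971]
eef_rot: [-0.001, -0.112, 0.994, -0.001]
force: [0.4, -1.6, -0.1]
gripper_width: 0.0244
shift [-0.2  1.4 92.9] turn [-0.001 -0.001  0.002]
```

View pics/w24.png

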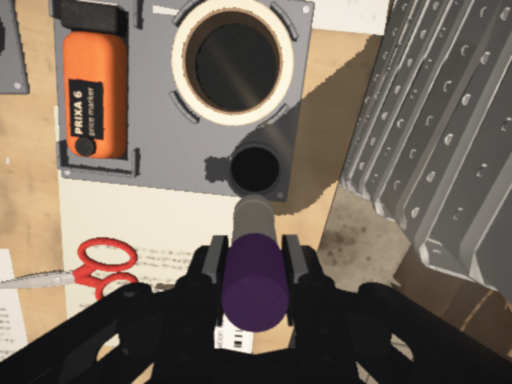

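```bash
python3 -m handwheel '[0,1,45,0,0,0, 0,1,85,0,0,0, 0,1,97,0,0,0, 0,1,97,0,0,0]'
python3 - <<'E'
from h import *
import pickle
c=calibration("wrist"); cv2.imwrite("pics/w25.png",grab_frame("wrist"))
pickle.dump(c,open("c_w25.pkl","wb"))
delta((.550,.3825,.061),-1.35)
E
```

```text
time: 31.8
position: [0.5503, 0.3812, 0.1015]
eef_rot: [-0.0, -0.111, 0.994, -0.001]
force: [0.0, -0.3, -0.2]
gripper_width: 0.024
shift [ 0.6  0.8 41.9] turn [-0.001  0.001  0.002]
```

View pics/w25.png

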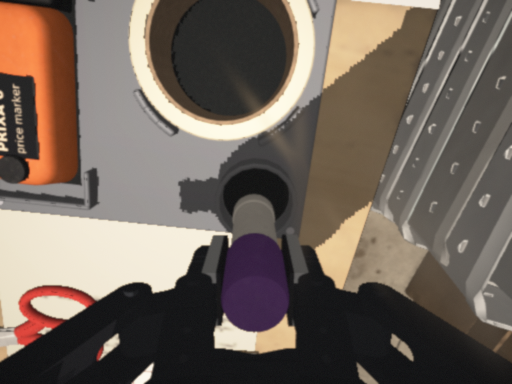

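Run:
```python
from h import *
import pickle
c=pickle.load(open("c_w25.pkl","rb"));u=np.array([.976,.22])
print("stick",ray(c,[(254,194)],.0465)[0,:2]+.013*u,"cup",ray(c,[(255,168)],.026)[0,:2]+.025*u,"outer",ray(c,[(255,158)],.026)[0,:2]+.030*u)
```

```text
stick [0.55165422 0.38198456] cup [0.55173093 0.3826309 ] outer [0.5500871  0.38225727]
```

Aligned within 1 mm; lower and release.

```bash
python3 -m handwheel '[0,1,14,0,0,0, 0,1,28,0,0,0, 0,1,38,0,0,0, 0,1,42,0,0,0, 0,1,43,0,0,0]'
```

```text
time: 32.48
position: [0.5509, 0.3826, 0.061]
eef_rot: [0.001, -0.111, 0.994, -0.001]
force: [-3.4, -1.3, 6.3]
gripper_width: 0.0243
```

```bash
python3 -m handwheel '[0,0,0,0,0,0, 0,0,-1,0,0,0, 0,0,-1,0,0,0]' 130; python3 -m handwheel '[0,0,-30,0,0,0, 0,0,-80,0,0,0, 0,0,-130,0,0,0, 0,0,-180,0,0,0, 0,0,-200,0,0,0]';python3 - <<'E'
from h import *
delta((.40,.12,.38),-1.35)
E
```

```text
time: 32.85
position: [0.5509, 0.3827, 0.062]
eef_rot: [0.001, -0.111, 0.994, -0.001]
force: [-0.8, -0.2, 0.9]
gripper_width: 0.0424
time: 33.48
position: [0.5512, 0.3831, 0.2665]
eef_rot: [0.003, -0.111, 0.994, 0.001]
force: [-1.4, -0.2, -0.0]
gripper_width: 0.0418
shift [ 204.8 -223.1 -115.2] turn [0.001 0.007 0.002]
```

```bash
python3 -m handwheel '[0,-50,-15,0,0,0, 0,-100,-30,0,0,0, 0,-150,-45,0,0,0, 0,-180,-60,0,0.007,0, 0,-180,-60,0,0.007,0]';python3 -m handwheel '[0,0,0,0,0,0, 0,0,0,0,0,0]'
python3 - <<'E'
from h import *
import pickle
c=calibration("wrist"); cv2.imwrite("pics/w26.png",grab_frame("wrist"))
pickle.dump(c,open("c_w26.pkl","wb"))
cv2.imwrite("pics/w26b.png",cv2.resize(cv2.imread("pics/w26.png"),(768,576)))
cv2.imwrite("pics/top26.png",grab_frame("top"))
cv2.imwrite("pics/sc26.png",cv2.resize(grab_frame("scene")[130:384,90:340],None,fx=2.3,fy=2.3))
E
```

```text
time: 34.1
position: [0.5914, 0.2054, 0.3283]
eef_rot: [0.001, -0.11, 0.994, 0.001]
force: [-0.3, 0.3, 0.0]
gripper_width: 0.0419
time: 34.35
position: [0.5912, 0.2063, 0.3276]
eef_rot: [0.001, -0.11, 0.994, 0.001]
force: [-0.5, 0.4, -0.1]
gripper_width: 0.0418
```

View pics/w26b.png

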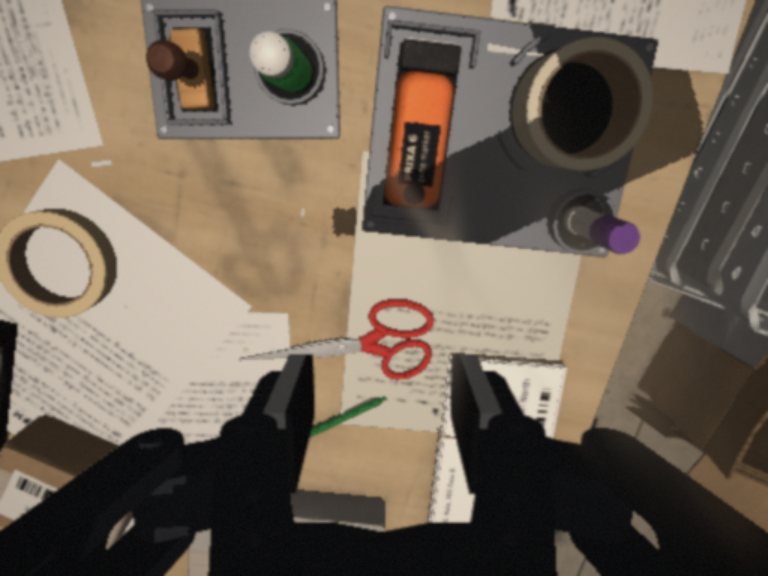

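View pics/sc26.png

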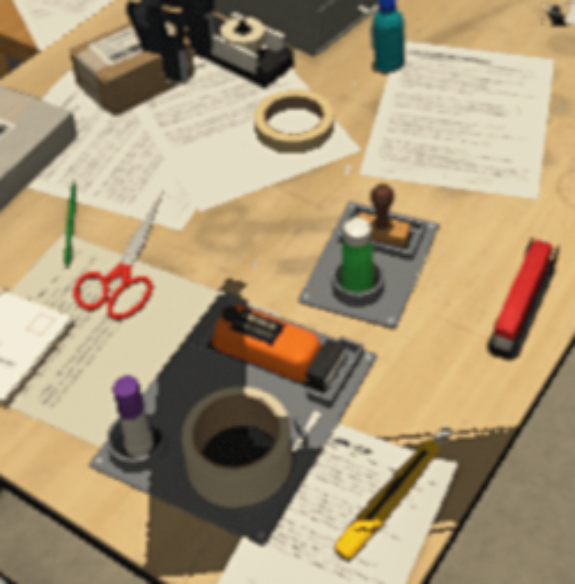

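View pics/top26.png

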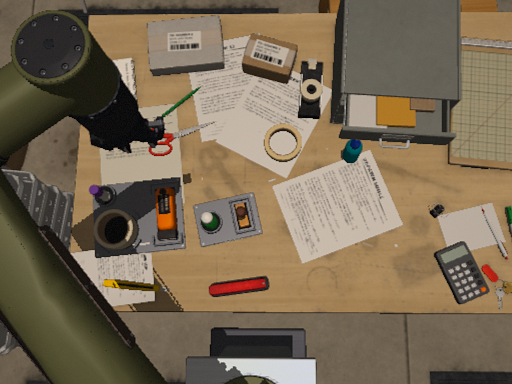

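Run:
```python
from cad import *
import pickle
c=pickle.load(open("c_w26.pkl","rb")); s=calibration("scene"); o=lambda p:(np.array(p)+.5)/1.5-.5
sc=lambda p:(np.array(p)+.5)/2.3-.5+[90,130]
print("stick pred wrist",proj(c,[(.551,.3825,.102),(.551,.3825,.006)])*1.5,"scene",(proj(s,[(.551,.3825,.102),(.551,.3825,.006)])-[90,130])*2.3)
print("stick top tri",tri(c,o((622,237)),s,sc((126,381))).round(4))
print("moist pred wrist",proj(c,[(.4838,.1056,.101)])*1.5,"tri",tri(c,o((267,50)),s,sc((357,225))).round(4))
print("knob pred wrist",proj(c,[(.501,.0255,.061)])*1.5,"tri",tri(c,o((165,60)),s,sc((382,198))).round(4))
sx,sy=.095,.117
f=fit(c,o([(386,6),(658,38),(605,255),(364,229)]),[(-sx,-sy),(-sx,sy),(sx,sy),(sx,-sy)],.006);print(f)
L=lambda P,f=f:np.exp(-1j*f[2])*(P[0]+1j*P[1]-f[0]-1j*f[1])
# roll top outer circle
P=ray(c,o([(528,85),(545,58),(590,39),(630,55),(652,95),(640,135),(600,165),(580,170),(535,145)]),.054)
A=np.c_[2*P[:,:2],np.ones(len(P))];q=np.linalg.lstsq(A,(P[:,:2]**2).sum(1),rcond=None)[0];print("roll",q[:2],np.sqrt(q[2]+q@np.r_[q[:2],0]),L(q))
e=ray(c,o([(432,42),(413,207)]),.022);print("gun",L(e.mean(0)),L(e[1])-L(e[0]))
sx,sy=.056,.081
print("stick",L((.551,.3825)))
```

```text
stick pred wrist [[624.47452953 237.5583579 ]
 [576.1709954  217.89628136]] scene [[123.22659637 382.99969014]
 [137.17038126 444.82621509]]
stick top tri [0.5508 0.3798 0.103 ]
moist pred wrist [[267.81774476  51.44846563]] tri [0.4828 0.1045 0.1   ]
knob pred wrist [[169.0696885   59.21509771]] tri [0.5022 0.0227 0.0612]
(np.float64(0.4981849962746258), np.float64(0.29664174955417394), np.float64(0.11202273328755163), np.float64(0.9781371031014672), array([3.5, 2.7, 3.7, 3.4]))
roll [0.46313911 0.34224454] 0.048425162262097046 (-0.02972834452803014+0.04923468631304753j)
gun (-0.0005671275934912923-0.07347796412860433j) (0.13350848548798988+0.0013529622749287457j)
stick (0.06208193209762928+0.07941597758105629j)
```

```bash
python3 -c "
from station import *
print(close_job())"
```

```text
the job is handed in; nothing more can be done
None
```

I placed all five pieces in their holders, released them and handed the job in at about 34 s of the 134 s allowed. `close_job` gives no verdict, so the results below are my own last camera measurements.

| Piece | Measured position | Against the holder |
|---|---|---|
| Tape roll | (-30, 49) mm in the parcel caddy | nest at (-32, 49) |
| Label gun | (-1, -73) mm, along the cradle within 0.02 rad | cradle at (0, -74) |
| Glue stick | upright, top at about 103 mm; two-view fix within about 3 mm of the cup centre | cup at (62, 80) |
| Moistener | upright, top at 100 mm, within about 2 mm of the cup centre | cup at (0, 42) in the letter caddy |
| Stamp | knob height about 61 mm, about 3 mm from the rest centre | rest at (0, -40) |

- **Bystanders:** the masking tape and paste bottle look to be in their original places in the final top picture. I compared them by eye only.
- **Robot:** the gripper was empty and clear, 0.33 m above the surface, at hand-in. The highest force I read was about 16 N.

Three things disagreed with what was given:
- **Tape roll:** its wall gripped at about 11 mm and its core measured about 77 mm, against the stated 20 mm and 58 mm. I grasped it about 43 mm from the axis instead of 39 mm.
- **Gripper readings:** the widths came out a few millimetres narrow, for example 44 mm across the 50 mm gun.
- **Caddy plates:** corner fits came out about 2% undersized (up to about 3% on the letter caddy), which did not affect the centres.

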